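Load the filter manifold, leak-test it and set its receiver

TASK

Set up the filter manifold: slide every filter cartridge on the worktop head first into a bay of its own (any bay) until it is fully home and the orange spring catch has clicked behind its shoulder. When all are in, draw the red leak-test plunger out until its pointer stands in the green field, hold it there for two seconds, and guide it back in gently, without letting it snap. Also stand the glass measuring cylinder upright in the middle of the round drain stand without ever tipping it over, so that it stays still by itself, and leave the bottle, flask and timer where they are.

Things in the scene. Friction and masses are not known exactly. Their poses are not given: they have to be found in the camera images.
- manifold: fixed filter manifold. Origin on the worktop, z up, x away from the robot into its 3 bays, y left. Aluminium base plate 6 mm thick, x -130..60, y -130..225 mm. From x = 0 to the back wall (x 47) the bays are roofed (underside 43, top 52, nipples to 76 mm above the worktop); for x < 0 they are open above, so a cartridge can be lowered in there, then slid in along +x
- bay_0 (a point): right bay (manifold y -80 mm): where the origin of a fully home cartridge lies, on the base plate, 6 mm above the worktop and 28 mm before the roof's edge; axes as the manifold's. Home, the nose touches the back wall, or is up to 4 mm short. A cartridge 105 mm or more before this point (-x) is clear of the catch
- bay_1 (a point): middle bay (manifold y 0), as bay_0. Each bay is a lane 60 mm wide along x between rails 16 mm high; the rails begin 82 mm before the bay point, flared from 97 mm
- bay_2 (a point): left bay (manifold y +80 mm), as bay_0
- catch_0 (a joint): orange spring catch of bay_0, rad: 0 = sprung in (at rest, and again once clicked behind a head's shoulder), about 0.2 while a head passes, limit 0.35. Leaf 46 mm long, 12 to 40 mm above the worktop, pivoted left (+y) of the lane 17 mm before the bay point, slanting in to its tip at the roof's edge, 6 mm into the head's path. Tip force 2 to 4 N; sliding in takes under 8 N
- catch_1 (a joint): the same catch of bay_1
- catch_2 (a joint): the same catch of bay_2
- cartridge_0: filter cartridge, may be absent; T-shaped from above. Origin: centre of underside, z up, x to its wide head. White head x +30..+75 mm, 56 wide, blue patch on top; white body x -75..+30, 36 wide (10 mm shoulders at x +30); both 34 high. Blue ribbed grip fin x -65..+5, 16 wide, z 34..69: take it across y from above. 0.15 to 0.27 kg
- cartridge_1: filter cartridge, may be absent; T-shaped from above. Origin: centre of underside, z up, x to its wide head. White head x +30..+75 mm, 56 wide, blue patch on top; white body x -75..+30, 36 wide (10 mm shoulders at x +30); both 34 high. Blue ribbed grip fin x -65..+5, 16 wide, z 34..69: take it across y from above. 0.15 to 0.27 kg
- cartridge_2: filter cartridge, may be absent; T-shaped from above. Origin: centre of underside, z up, x to its wide head. White head x +30..+75 mm, 56 wide, blue patch on top; white body x -75..+30, 36 wide (10 mm shoulders at x +30); both 34 high. Blue ribbed grip fin x -65..+5, 16 wide, z 34..69: take it across y from above. 0.15 to 0.27 kg
- fin_0 (a point): middle of the grip fin of cartridge_0, at (-30, 0, 55) mm in its frame
- fin_1 (a point): middle of the grip fin of cartridge_1, at (-30, 0, 55) mm in its frame
- fin_2 (a point): middle of the grip fin of cartridge_2, at (-30, 0, 55) mm in its frame
- plunger (a joint): how far (m) the leak-test plunger is drawn out along the manifold's -x: 0 = in, limit 0.075. Sprung to go back in: 2 N at 0, 5.5 N at 0.045. The green field is 0.039 to 0.051
- plunger_grip (a point): middle of the red plunger handle, 55 mm above the worktop, moves with it; axes as the manifold's. Upright plate 14 mm thick in x, 44 wide in y, 27 to 73 mm above the worktop, on a 10 mm rod; 43 mm free between it and the clear test cylinder behind it (+x) when in. Its red pointer on the left (+y) runs over a white scale, 30 mm high, with black zero mark and green field
- cylinder: clear measuring cylinder, 186 mm tall, tube 30 mm across, blue hexagonal foot 49 x 57 mm, 8 mm high; about 0.12 kg, top-heavy. Origin: centre of its underside, z up. Take it by the tube from above, about 140 mm up
- drain_plate: fixed drain stand: low dark disc 84 mm across, short post, round black rubber top 62 mm across, 25 mm above the worktop. Origin: its centre on the worktop
- drain_top (a point): centre of the drain stand's rubber top, 25 mm above the worktop
- amber_bottle: bystander: amber bottle, 60 mm across, 138 mm tall, origin at the centre of its underside
- conical_flask: bystander: conical flask, 68 mm across, 115 mm tall, origin at the centre of its underside
- timer: bystander: white timer 62 x 62 x 19 mm lying flat, origin at the centre of its underside
Not all that is in view belongs to the job. Leave any brown or turquoise look-alike of the drain_plate alone.

How it is judged:
By the outcome, as a careful person would: the job done as asked, in the order asked, and still so for the second after the job is handed in, with the robot touching nothing.
Of cartridge_0, cartridge_1, cartridge_2 only 2 to 3 are there at a start; the rules pass over those that are not, and their reading is None.
At some moment in a run one of cartridge_0, cartridge_1, cartridge_2 may be knocked a few centimetres aside while the robot is not near it.
It also fails if it takes over 208 s, if anything falls off the work surface, if the arm or the gripper's body presses on something with over 40 N, if the wrist force passes 120 N, or if a joint passes its speed limit or range.

ROBOT

A 6-joint arm with a two-finger parallel gripper is mounted at the origin on a cart in front of the work surface, level with it; the furniture and walls round the work are solid. World frame = base frame: x ahead of the robot, y to its left, z up, the work surface at z = 0. Lengths are in mm, angles in degrees, forces in N, time in s.
With the tool pointing down it reaches from about 350 to 850 mm from the base axis. Payload 8.1 kg.
Tool frame: the origin (TCP) lies at the very end of the fingers, on their centre line; the grasp point (between the pads) lies 19 mm behind it; z points along the fingers, y is the line along which they close (so a half turn about z gives the same grasp; the last joint's range is limited). The gripper opens to 85 mm and grips with 20 to 120 N. Pads are 22 mm wide; open, the fingers measure 114 mm over their backs; the gripper's body (76 mm by 85 mm) begins 54 mm behind the grasp point. The pads swing forward as they close: fully open they stand 13 mm farther back than shut.
Start: joints at [64.091, 7.471, 85.268, -0, 87.261, -4.893], TCP at [215.157, 560.101, 231.292] pointing down, gripper open.
Joint ranges: [-169.43, 169.43], [-51.17, 129.36], [1.28, 143.12], [-76.62, 256.62], [0, 156.53], [-152.29, 152.29]. Speed limits (degrees/s): [136.94, 136.94, 159.86, 180, 180, 180].

INTERFACE

Orientations are given as [roll, pitch, yaw] about the fixed x, y, z axes, in that order (R = Rz(yaw) Ry(pitch) Rx(roll)).
In Python, from bench import * gives the robot as it stands.
- The arm moves only by the tool play_rows, never from a script. Its argument "increments" is a list of rows, each a list of 3 entries, a list of its own where there are three numbers: the gripper's target within -1 to 1 (fully open at 1, half-way at 0, shut at -1), then the shift along the tool's x, y, z in mm, then the turn about the tool's z in rad. A call has 1 to 12 rows; each row shifts and turns the commanded pose from where the row before left it, along the tool's axes as they then stand; what a row does not reach is not made up. A row lasts 1/12 s, in which the tool goes at most 41.7 mm and 7.16 degrees, less where a joint would pass 70% of its speed; a pose out of reach is approached as far as the arm can. A call is refused whole if a number of a shift passes 41.7 or a number of a turn 0.125, either way. A call with a gripper value outside its range is refused whole. The fingers move at their own pace and stop on an object; "force" is the grip in N (left out, the last holds). Time passes only in rows, so rows that do not move let the fingers close. It gives the time, the measured TCP pose, the force, the opening and the grip force at its end, in the units of the state.
- sense(): the state, without advancing time (a new reading comes with each control period).
- snapshot(name): name is "side" or "top"; returns a dict with "color" (480x640x3 uint8, red, green, blue), "intrinsics" (3x3 intrinsics, pixels), "k1" (the pictures are not rectified: a ray, as slopes to the right and down, at radius r is drawn at 1 + k1 r^2 times it, then the intrinsics apply), "world_from_camera" (4x4, takes a point from camera to world coordinates). Camera axes: x right, y down, z forward; pixel columns grow to the right and rows downward; lengths in mm; the calibration is good to about 2 mm. A picture is of the moment at which its call begins. There is no depth.
- hand_in(): hands the job in; it is judged then, once.
Trained networks look in a picture, given as the dict that the camera call returned (one of the last four; its "shot" number tells which), for a name from the list of things; names that differ only in an ending like _2 or _b are one class to them, and where a whole thing is asked for, a point or a joint stands for the part that bears it (a point fixed in the world has none). Each returns a list of dicts, best first, with "p" (0 to 1); they miss things now and then, are a little off and sometimes report something else, mostly with a low value. They report only what shows in the picture. A call takes as long as a camera call. They do not tell look-alikes from the thing itself.
- find_in(query, picture): "xyz" ([x, y, z] in mm, in the coordinates of the camera as it stood for that picture, good to about 4 mm: the middle of the surface that is visible of it).
- regions_of(query, picture): "mask" (480x640 bool, what is visible of it).
- pinpoint(query, picture): "xyz" ([x, y, z] in mm, in the coordinates of the camera as it stood for that picture, good to about 4 mm: a listed point, or the origin of a listed thing).
The state is a dict: "time": time; "joint_pos": joint angles; "qd": joint speeds; "joint_efforts": joint torques, N m; "tool_pos": TCP position; "tcp_rot": TCP orientation; "ft_force": force on the tool from outside, world axes, zero at the start; "wrist_torque": the same for the moment, N m; "finger_gap": finger opening in mm; "grip_force": force on a finger pad.
Only numpy, scipy, OpenCV 4.12 (cv2) and the standard library are available. Lean on these libraries where they do the work, as an engineer would, in place of code of your own. Each camera call takes 0.05 s, during which the arm holds its last target. There are 200 camera calls.

## Working session

There is one attempt and no reset: what is moved stays moved. The work goes in short steps, Python scripts to look and compute and a tool call to move; the robot and the scene stay as the last step left them, time stands still between calls to the robot, and variables do not carry over. Pictures are saved under pics/ and viewed, at most 17 in all, crops included, and the job is handed in when it is done.

Besides the shell and the picture viewer there is one more tool, called after "Request:" as name([rows], argument=value, ...), one row to a line, values as JSON. play_rows: Moves the arm, as the interface text tells. Its arguments: {"type":"object","properties":{"increments":{"type":"array","items":{"type":"array"}},"force":{"type":"number"}},"required":["increments"]}

```bash
mkdir -p pics; ls
cat > h.py <<'E'
from bench import *
import numpy as np, cv2
def W(s,p): 
    T=np.array(s["world_from_camera"]); return T[:3,:3]@np.array(p)+T[:3,3]
def pix(s,P):
    T=np.array(s["world_from_camera"]);K=np.array(s["intrinsics"]);c=T[:3,:3].T@(np.array(P,float)-T[:3,3])
    u=c[:2]/c[2];u=u*(1+s["k1"]*(u@u));return K[:2,:2]@u+K[:2,2]
def ray(s,uv,z):
    T=np.array(s["world_from_camera"]);K=np.array(s["intrinsics"])
    d=np.linalg.inv(K)@np.array([uv[0],uv[1],1.]);u=d[:2].copy();v=u.copy()
    for _ in range(20): v=u/(1+s["k1"]*(v@v))
    r=T[:3,:3]@np.array([v[0],v[1],1]);o=T[:3,3];return o+r*(z-o[2])/r[2]
def save(s,n,box=None,f=1):
    im=s["color"]
    if box: im=im[box[1]:box[3],box[0]:box[2]]
    im=cv2.resize(im,None,fx=f,fy=f,interpolation=cv2.INTER_CUBIC)
    cv2.imwrite("pics/"+n+".png",cv2.cvtColor(im,cv2.COLOR_RGB2BGR))
E
cat > a.py <<'E'
from h import *
np.set_printoptions(precision=1,suppress=True)
st=sense();print(st["time"],st["tool_pos"],st["tcp_rot"],st["finger_gap"])
for n in ("top","side"):
    s=snapshot(n);save(s,n+"0")
    print(n,np.array(s["world_from_camera"]))
    for q in ["manifold","bay_0","bay_1","bay_2","cartridge_0","fin_0","plunger_grip","cylinder","drain_plate","drain_top","amber_bottle","conical_flask","timer"]:
        for d in pinpoint(q,s)[:4]:
            w=W(s,d["xyz"]);print(n,q,round(d["p"],2),w,pix(s,w))
E
python3 a.py
```

```text
pics
0.0 [214.9 559.6 230.2] [-179.9   -0.   159. ] 85.11723600126882
top [[  -0.    -1.     0.1  321.2]
 [  -1.     0.     0.   -96.7]
 [  -0.    -0.1   -1.  1375.9]
 [   0.     0.     0.     1. ]]
top manifold 0.92 [629.5   5.3  -0.5] [302.4 201.8]
top bay_0 0.84 [592.7 -73.5   7.2] [327.4 212.6]
top bay_0 0.78 [599.    7.7  10. ] [301.3 210.7]
top bay_0 0.56 [606.   88.1   7.9] [275.7 208.9]
top bay_1 0.84 [592.7 -73.5   7.2] [327.4 212.6]
top bay_1 0.78 [599.    7.7  10. ] [301.3 210.7]
top bay_1 0.56 [606.   88.1   7.9] [275.7 208.9]
top bay_2 0.84 [592.7 -73.5   7.2] [327.4 212.6]
top bay_2 0.78 [599.    7.7  10. ] [301.3 210.7]
top bay_2 0.56 [606.   88.1   7.9] [275.7 208.9]
top cartridge_0 0.9 [ 465.2 -239.    -2.3] [381.2 253.2]
top cartridge_0 0.81 [ 524.7 -356.9   -5. ] [418.5 234. ]
top cartridge_0 0.67 [ 453.2 -429.9   -0.9] [443.1 256.5]
top cartridge_0 0.32 [567.1 174.2  56.5] [245.1 218.6]
top fin_0 0.91 [ 421.7 -426.7   54.4] [446.9 265.3]
top fin_0 0.77 [ 438.6 -242.6   55.1] [384.6 260.1]
top fin_0 0.58 [ 494.  -352.6   57.2] [421.3 241.1]
top plunger_grip 0.71 [ 
[... 1815 characters left out ...]
290.7  -1.3] [291.6 172.7]
side drain_plate 0.95 [ 296.5 -397.4   -0.7] [252.6 346.9]
side drain_plate 0.82 [ 483.3 -615.1   -1. ] [324.3 424.6]
side drain_plate 0.58 [344.4 101.6   0.4] [273.4 211. ]
side drain_top 0.93 [343.3  99.6  28.1] [272.4 205.9]
side drain_top 0.91 [ 638.2 -219.2   25.5] [369.8 281.9]
side drain_top 0.85 [ 481.7 -614.8   31.4] [323.6 420.9]
side drain_top 0.6 [ 298.4 -397.8   30.2] [251.7 342.2]
side amber_bottle 0.76 [638.4 440.7   2.1] [350.1 143.7]
side conical_flask 0.73 [ 695.7 -370.1    1.6] [395.5 330.9]
side conical_flask 0.55 [598.5 -69.4   8.9] [351.7 245.8]
side timer 0.47 [516.4 385.   -0.1] [319.8 154.5]
side timer 0.33 [600.8   9.7   4.6] [350.2 227.6]
```

Run:
```python
from h import *
s=snapshot("top");save(s,"t1",(150,160,530,330),2.1)
s=snapshot("side");save(s,"s1",(210,120,450,450),1.8)
```

```text
(no output)
```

View pics/t1.png

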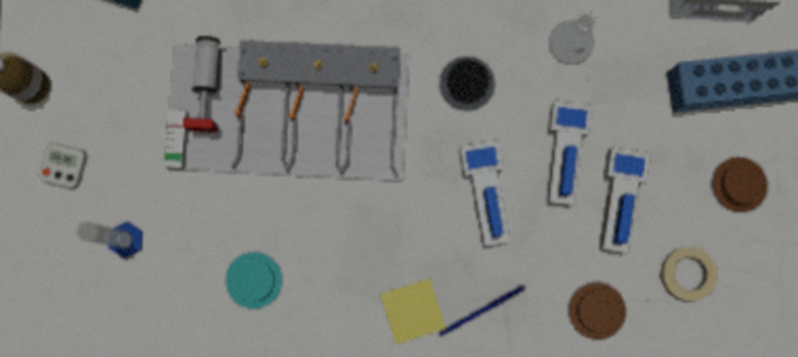

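View pics/s1.png

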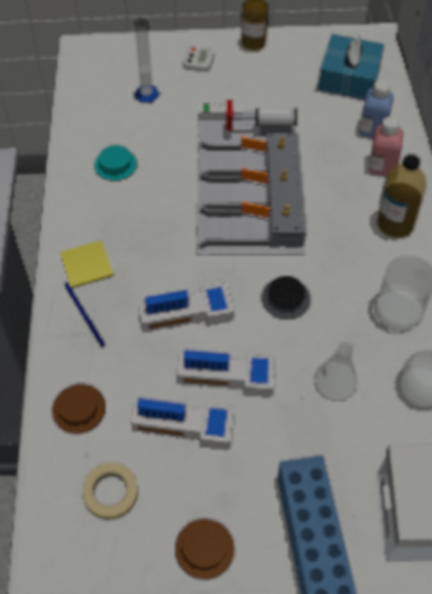

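The top view shows three cartridges at full-frame (381,252), (418,232) and (446,256), and the manifold with its plunger on the left at about (245,219). The upright cylinder is at (209,275).

There are four drain-stand candidates:
- black at (373,198)
- turquoise at (270,293)
- brown at (434,307)
- brown at (502,247)

Only the black one fits "dark disc, black rubber top". I'll confirm it in an enlarged crop before placing anything there.

```bash
cat > c.py <<'E'
from h import *
import sys
np.set_printoptions(precision=1,suppress=True)
# coarse cartridge poses from blue blobs in the top picture (patch z34 cx~+52, fin z69 -30)
def carts(show=True):
    out=[]
    for n in ("top","side"):
        s=snapshot(n);hsv=cv2.cvtColor(s["color"],cv2.COLOR_RGB2HSV)
        m=cv2.inRange(hsv,(105,120,70),(128,255,255))
        k,l,st,c=cv2.connectedComponentsWithStats(m)
        pts=[(c[i],st[i,4]) for i in range(1,k) if st[i,4]>25]
        # a patch and a fin ~80 mm apart
        for a,na in pts:
            for b,nb in pts:
                if a is b: continue
                P=ray(s,a,34);F=ray(s,b,69 if n=="top" else 62);d=P[:2]-F[:2]
                if 65<np.hypot(*d)<98 and d[0]>20 and 330<P[0]<640 and -560<P[1]<240:
                    yaw=np.degrees(np.arctan2(d[1],d[0]));print(n,"patch",P[:2],"fin",F[:2],"len",np.hypot(*d),"yaw",yaw,na,nb)
if __name__=="__main__": carts()
E
python3 c.py
```

```text
top patch [ 575.7 -361.2] fin [ 493.  -347.5] len 83.77913081022291 yaw -9.41184023624102 108 117
top patch [ 517.7 -229.4] fin [ 436.5 -240.7] len 81.95360090284024 yaw 7.926888336605 108 117
top patch [ 505.5 -442.7] fin [ 424.8 -425. ] len 82.56576937598985 yaw -12.337131430235464 109 116
side patch [ 519.2 -231.1] fin [ 439.  -247.5] len 81.89247895613026 yaw 11.560200460885056 95 153
side patch [ 577.2 -363.5] fin [ 496.4 -354.4] len 81.35683813036229 yaw -6.4169430467212525 120 171
side patch [ 507.1 -443.6] fin [ 427.5 -431. ] len 80.6013884325238 yaw -8.995286594359072 133 189
```

```bash
cat > plan.py <<'E'
from h import *
import sys,json
# plan.py x y z yaw n [grip]: rows from present pose, tool down
def plan(x,y,z,yaw,n,g=0.3,st=None,p=None,w=None):
    st=st or sense();p=np.array(st["tool_pos"],float) if p is None else p;w=st["tcp_rot"][2] if w is None else w
    rows=[]
    for i in range(n):
        k=n-i;t=np.radians(((w-yaw+180)%360-180)/k);t=round(float(np.clip(t,-.125,.125)),3)
        d=(np.array([x,y,z])-p)/k;a=np.radians(w)
        s=np.round([d[0]*np.cos(a)+d[1]*np.sin(a),d[0]*np.sin(a)-d[1]*np.cos(a),-d[2]]).astype(int)
        p=p+np.array([s[0]*np.cos(a)+s[1]*np.sin(a),s[0]*np.sin(a)-s[1]*np.cos(a),-s[2]]);w-=np.degrees(t)
        rows.append([g,[int(v) for v in s],t])
    return rows,p,w
if __name__=="__main__":
    v=sys.argv[1:];p=w=None
    st=sense()
    for q in v:
        x,y,z,yaw,n,g=[float(t) for t in q.split(",")]
        r,p,w=plan(x,y,z,yaw,int(n),g,st,p,w)
        print(json.dumps(r).replace(" ",""),np.round(p),round(w,1))
E
python3 plan.py 310,330,240,73,12,0.3 400,60,230,9,9,0.3 437,-242,160,9,10,0.3
```

```text
[[0.3,[-14,-15,-1],0.125],[0.3,[-16,-13,-1],0.125],[0.3,[-18,-11,-1],0.125],[0.3,[-19,-9,-1],0.125],[0.3,[-20,-6,-1],0.125],[0.3,[-20,-4,-1],0.125],[0.3,[-21,-1,0],0.125],[0.3,[-21,1,-1],0.125],[0.3,[-20,4,0],0.125],[0.3,[-20,6,-1],0.125],[0.3,[-19,9,0],0.125],[0.3,[-17,10,-1],0.125]] [310. 330. 240.] 73.0
[[0.3,[-26,18,1],0.124],[0.3,[-23,21,1],0.124],[0.3,[-20,24,1],0.124],[0.3,[-17,27,1],0.124],[0.3,[-14,29,1],0.124],[0.3,[-10,30,1],0.124],[0.3,[-7,31,1],0.125],[0.3,[-3,32,2],0.124],[0.3,[1,31,1],0.125]] [400.  60. 230.] 9.0
[[0.3,[-1,30,7],-0.0],[0.3,[-1,30,7],-0.0],[0.3,[-1,31,7],-0.0],[0.3,[-1,30,7],-0.0],[0.3,[-1,31,7],-0.0],[0.3,[-1,30,7],-0.0],[0.3,[-1,31,7],-0.0],[0.3,[-1,30,7],-0.0],[0.3,[-1,31,7],-0.0],[0.3,[-1,30,7],-0.0]] [ 437. -242.  160.] 9.0
```

Request:
play_rows([
  [0.3, [-14, -15, -1], 0.125],
  [0.3, [-16, -13, -1], 0.125],
  [0.3, [-18, -11, -1], 0.125],
  [0.3, [-19, -9, -1], 0.125],
  [0.3, [-20, -6, -1], 0.125],
  [0.3, [-20, -4, -1], 0.125],
  [0.3, [-21, -1, 0], 0.125],
  [0.3, [-21, 1, -1], 0.125],
  [0.3, [-20, 4, 0], 0.125],
  [0.3, [-20, 6, -1], 0.125],
  [0.3, [-19, 9, 0], 0.125],
  [0.3, [-17, 10, -1], 0.125],
])

```text
time: 2.6
tool_pos: [310.0, 329.2, 240.3]
tcp_rot: [180.0, -0.0, 72.7]
ft_force: [-0.1, 0.6, 0.1]
finger_gap: 55.8
grip_force: 0.0
```

Request:
play_rows([
  [0.3, [-26, 18, 1], 0.124],
  [0.3, [-23, 21, 1], 0.124],
  [0.3, [-20, 24, 1], 0.124],
  [0.3, [-17, 27, 1], 0.124],
  [0.3, [-14, 29, 1], 0.124],
  [0.3, [-10, 30, 1], 0.124],
  [0.3, [-7, 31, 1], 0.125],
  [0.3, [-3, 32, 2], 0.124],
  [0.3, [1, 31, 1], 0.125],
])

```text
time: 3.35
tool_pos: [400.1, 58.5, 230.5]
tcp_rot: [180.0, -0.1, 8.6]
ft_force: [0.4, -0.2, -0.7]
finger_gap: 55.7
grip_force: 0.0
```

Request:
play_rows([
  [0.3, [-1, 30, 7], 0],
  [0.3, [-1, 30, 7], 0],
  [0.3, [-1, 31, 7], 0],
  [0.3, [-1, 30, 7], 0],
  [0.3, [-1, 31, 7], 0],
  [0.3, [-1, 30, 7], 0],
  [0.3, [-1, 31, 7], 0],
  [0.3, [-1, 30, 7], 0],
  [0.3, [-1, 31, 7], 0],
  [0.3, [-1, 30, 7], 0],
])

```text
time: 4.18
tool_pos: [437.4, -243.4, 160.1]
tcp_rot: [180.0, -0.0, 9.0]
ft_force: [-0.1, -0.0, 0.6]
finger_gap: 55.3
grip_force: 0.0
```

Request:
play_rows([
  [0.3, [0, 0, 25], 0],
  [0.3, [0, 0, 25], 0],
  [0.3, [0, 0, 25], 0],
  [0.3, [0, 0, 22], 0],
  [0.3, [0, 0, 15], 0],
  [0.3, [0, 0, 6], 0],
  [0.3, [0, 0, 0], 0],
  [-1, [0, 0, 0], 0],
  [-1, [0, 0, 0], 0],
  [-1, [0, 0, 0], 0],
  [-1, [0, 0, 0], 0],
  [-1, [0, 0, 0], 0],
], force=50)

```text
time: 5.18
tool_pos: [438.4, -242.4, 43.8]
tcp_rot: [179.9, -0.1, 9.0]
ft_force: [0.3, 0.1, 6.2]
finger_gap: 15.5
grip_force: 52.5
```

Request:
play_rows([
  [-1, [0, 0, 0], 0],
  [-1, [0, 0, 0], 0],
  [-1, [0, 0, 0], 0],
  [-1, [0, 0, -10], 0],
  [-1, [0, 0, -10], 0],
  [-1, [0, 0, -10], 0],
  [-1, [0, 0, -10], 0],
])

```text
time: 5.77
tool_pos: [437.5, -241.7, 83.6]
tcp_rot: [180.0, -0.0, 9.0]
ft_force: [0.1, 0.3, -1.8]
finger_gap: 15.0
grip_force: 51.3
```

```bash
python3 - <<'E'
from h import *
s=snapshot("side");save(s,"g1",(230,120,430,400),2.1)
E
python3 c.py
```

```text
top patch [ 505.5 -442.3] fin [ 425. -425.] len 82.36467245143147 yaw -12.152638696324049 109 117
side patch [ 577.2 -363.4] fin [ 496.  -354.8] len 81.58948108545346 yaw -6.026274507685616 119 178
side patch [ 507.1 -443.6] fin [ 427.4 -431.5] len 80.64743149663015 yaw -8.607140647042382 133 194
```

View pics/g1.png

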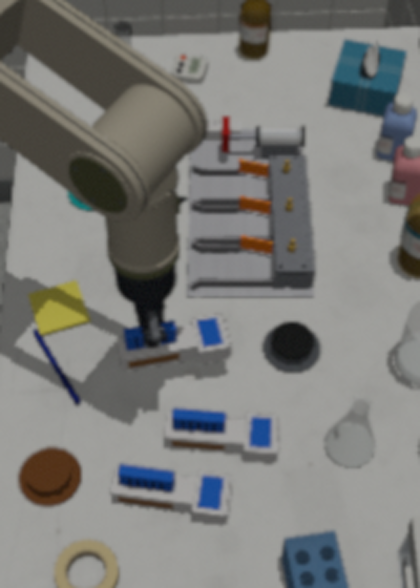

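The picture shows the first cartridge held and level, at about (165,340) in the crop. The black stand is at (292,345) in the crop, dark with a black top. It is the only dark one, so it's confirmed as the drain stand.

```bash
python3 plan.py 440,-230,140,9,3,-1 467.6,60,150,-5.1,9,-1 467.6,98.9,120,-5.1,3,-1 467.6,98.9,56,-5.1,5,-1
```

```text
[[-1.0,[1,-4,-19],-0.0],[-1.0,[1,-4,-19],-0.0],[-1.0,[2,-4,-18],-0.0]] [ 440. -230.  140.] 9.0
[[-1.0,[8,-31,-1],0.027],[-1.0,[7,-32,-1],0.027],[-1.0,[6,-32,-1],0.027],[-1.0,[6,-32,-1],0.027],[-1.0,[5,-32,-1],0.028],[-1.0,[4,-32,-1],0.027],[-1.0,[3,-32,-1],0.028],[-1.0,[1,-32,-2],0.027],[-1.0,[1,-32,-1],0.028]] [468.  60. 150.] -5.1
[[-1.0,[-1,-13,10],-0.0],[-1.0,[-1,-13,10],-0.0],[-1.0,[-1,-13,10],-0.0]] [468.  99. 120.] -5.1
[[-1.0,[0,0,13],-0.0],[-1.0,[0,0,13],-0.0],[-1.0,[0,0,13],-0.0],[-1.0,[0,0,12],-0.0],[-1.0,[0,0,13],-0.0]] [468.  99.  56.] -5.1
```

Request:
play_rows([
  [-1, [1, -4, -19], 0],
  [-1, [1, -4, -19], 0],
  [-1, [2, -4, -18], 0],
  [-1, [8, -31, -1], 0.027],
  [-1, [7, -32, -1], 0.027],
  [-1, [6, -32, -1], 0.027],
  [-1, [6, -32, -1], 0.027],
  [-1, [5, -32, -1], 0.028],
  [-1, [4, -32, -1], 0.027],
  [-1, [3, -32, -1], 0.028],
  [-1, [1, -32, -2], 0.027],
  [-1, [1, -32, -1], 0.028],
])

```text
time: 6.92
tool_pos: [466.0, 61.8, 147.9]
tcp_rot: [180.0, 0.0, -5.2]
ft_force: [0.9, -0.7, -1.3]
finger_gap: 15.3
grip_force: 51.4
```

Request:
play_rows([
  [-1, [-1, -13, 10], 0],
  [-1, [-1, -13, 10], 0],
  [-1, [-1, -13, 10], 0],
  [-1, [0, 0, 0], 0],
  [-1, [0, 0, 13], 0],
  [-1, [0, 0, 13], 0],
  [-1, [0, 0, 13], 0],
  [-1, [0, 0, 12], 0],
  [-1, [0, 0, 10], 0],
  [-1, [0, 0, 0], 0],
  [-1, [0, 0, 0], 0],
])

```text
time: 7.83
tool_pos: [466.3, 98.9, 56.6]
tcp_rot: [180.0, 0.1, -5.1]
ft_force: [-1.4, -2.3, -2.6]
finger_gap: 15.0
grip_force: 51.2
```

Run:
```python
from h import *
np.set_printoptions(precision=1,suppress=True)
s=snapshot("top");save(s,"b1",(210,170,360,280),5)
for q in ("fin_0","cartridge_0","bay_0","manifold"):
  for d in pinpoint(q,s)[:4]: print(q,round(d["p"],2),W(s,d["xyz"]))
```

```text
fin_0 0.92 [ 496.1 -352.5   55.8]
cartridge_0 0.95 [ 454.4 -432.5    0.2]
cartridge_0 0.69 [494.1  95.8   9.6]
cartridge_0 0.68 [ 522.5 -355.6   -2.2]
bay_0 0.76 [594.9 -75.3  10. ]
bay_0 0.74 [601.    8.4   8.7]
bay_0 0.65 [604.5  86.2  11.2]
bay_0 0.47 [628.2   5.9   5.7]
manifold 0.89 [630.9   4.6   1.5]
manifold 0.73 [601.1   6.3   9.5]
```

View pics/b1.png

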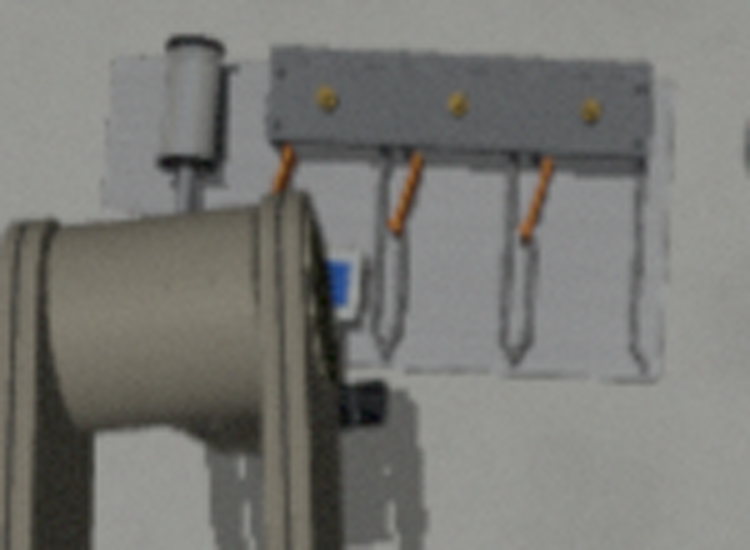

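The head's blue patch is at about (340,285) in the crop, just inside lane 2. The rail tips are at (386,358) and (515,360). I'll check the lane centre against those tips.

```bash
python3 - <<'E'
from h import *
np.set_printoptions(precision=1,suppress=True)
s=snapshot("top")
for (u,v),z in [((327,98),74),((456,104),74),((590,111),74),((386,358),20),((515,360),20)]:
    print(ray(s,(210+u/5-.4,170+v/5-.4),z))
E
python3 plan.py 466,99,50,-5.1,2,-1
```

```text
[652.4  82.   74. ]
[647.8   4.5  74. ]
[642.5 -75.6  74. ]
[502.2  51.5  20. ]
[500.2 -27.8  20. ]
[[-1.0,[-1,0,4],-0.0],[-1.0,[0,0,4],-0.0]] [466.  99.  50.] -5.1
```

Run:
```python
from h import *
np.set_printoptions(precision=1,suppress=True)
s=snapshot("top")
def r(u,v,z): return ray(s,(210+u/5-.4,170+v/5-.4),z)
for a,b,z in [((275,46),(652,66),52),((270,143),(645,158),52),((395,370),(660,380),6)]:
    A,B=r(*a,z),r(*b,z);d=A-B;print(A,B,"yaw",-np.degrees(np.arctan2(d[0],d[1])),np.hypot(*d[:2]))
# subpixel: fit gradient maxima of roof back edge columns
g=cv2.GaussianBlur(cv2.cvtColor(s["color"],cv2.COLOR_RGB2GRAY).astype(np.float32),(0,0),1)
gy=np.gradient(g,axis=0)
def edge(c0,c1,guess,z,sgn):
    P=[]
    for c in range(c0,c1):
        v0=int(guess(c));w=sgn*gy[v0-5:v0+6,c];i=int(w.argmax());v=v0-5+i
        if 0<i<10:
            a,b,d=w[i-1],w[i],w[i+1];v+=.5*(a-d)/(a-2*b+d)
        P.append(ray(s,(c,v),z)[:2])
    P=np.array(P);
    for _ in range(3):
        f=np.polyfit(P[:,1],P[:,0],1);e=abs(P[:,0]-np.polyval(f,P[:,1]));P=P[e<max(1.5*np.median(e),.5)]
    print("yaw",-np.degrees(np.arctan(f[0])),"x at y=5:",np.polyval(f,5),len(P),e.mean())
edge(268,338,lambda c:180+(c-265)*.053,52,-1)
edge(292,340,lambda c:244+(c-289)*.038,6,1)
```

```text
[691.1 117.3  52. ] [ 675.6 -113.1   52. ] yaw -3.849774099010924 230.9263447758281
[630.4 119.6  52. ] [ 618.5 -108.3   52. ] yaw -2.9954639209544163 228.12309768398057
[496.5  47.4   6. ] [ 488.9 -116.6    6. ] yaw -2.659820771616518 164.13023790104558
yaw -3.473560834391091 x at y=5: 684.8883490406336 51 0.2266043757195406
yaw -3.466053131420831 x at y=5: 491.5849060499714 26 0.5873403726718314
```

Request:
play_rows([
  [-1, [0, 2, 0], -0.014],
  [-1, [0, 2, 0], -0.014],
  [-1, [0, 0, 2], 0],
  [-1, [0, 0, 2], 0],
  [-1, [0, 0, 1], 0],
  [-1, [0, 0, 1], 0],
  [-1, [0, 0, 1], 0],
  [-1, [0, 0, 0], 0],
])

```text
time: 8.85
tool_pos: [466.6, 95.4, 50.0]
tcp_rot: [-180.0, 0.0, -3.5]
ft_force: [-1.3, 0.9, -1.9]
finger_gap: 15.0
grip_force: 51.4
```

Request:
play_rows([
  [-1, [0, 0, 1], 0],
  [-1, [0, 0, 1], 0],
  [-1, [0, 0, 0], 0],
  [-1, [0, 0, 0], 0],
])

```text
time: 9.18
tool_pos: [467.0, 95.4, 49.6]
tcp_rot: [180.0, -0.0, -3.5]
ft_force: [-7.8, -0.3, 11.0]
finger_gap: 15.2
grip_force: 53.2
```

Request:
play_rows([
  [-1, [0, 0, -1.5], 0],
  [-1, [8, 0.5, 0], 0],
  [-1, [10, 0, 0], 0],
  [-1, [10, 0, 0], 0],
  [-1, [10, 0, 0], 0],
  [-1, [10, 0, 0], 0],
  [-1, [5, 0, 0], 0],
  [-1, [0, 0, 0], 0],
])

```text
time: 9.85
tool_pos: [520.9, 91.1, 49.8]
tcp_rot: [180.0, -0.0, -3.5]
ft_force: [2.2, -2.9, 1.0]
finger_gap: 15.1
grip_force: 52.0
```

Request:
play_rows([
  [-1, [8, 0, 0], 0],
  [-1, [8, 0, 0], 0],
  [-1, [8, 0, 0], 0],
  [-1, [8, 0, 0], 0],
  [-1, [8, 0, 0], 0],
  [-1, [4, 0, 0], 0],
  [-1, [0, 0, 0], 0],
])

```text
time: 10.43
tool_pos: [564.3, 88.6, 49.8]
tcp_rot: [180.0, -0.1, -3.5]
ft_force: [1.1, -3.0, 0.8]
finger_gap: 14.8
grip_force: 51.7
```

Going smoothly. Next I push to the back wall.

Request:
play_rows([
  [-1, [3, 0, 0], 0],
  [-1, [3, 0, 0], 0],
  [-1, [3, 0, 0], 0],
  [-1, [2, 0, 0], 0],
  [-1, [0, 0, 0], 0],
])

```text
time: 10.85
tool_pos: [573.8, 88.5, 49.8]
tcp_rot: [-180.0, 0.1, -3.5]
ft_force: [-6.2, -1.9, 5.0]
finger_gap: 15.1
grip_force: 52.5
```

Run:
```python
from h import *
s=snapshot("side");save(s,"h1",(300,150,400,260),5)
s=snapshot("top");
print(sense()["ft_force"],sense()["tool_pos"])
```

```text
[-6.35371483 -0.68979838  5.11851865] [573.80409864  88.49111594  49.8016424 ]
```

View pics/h1.png

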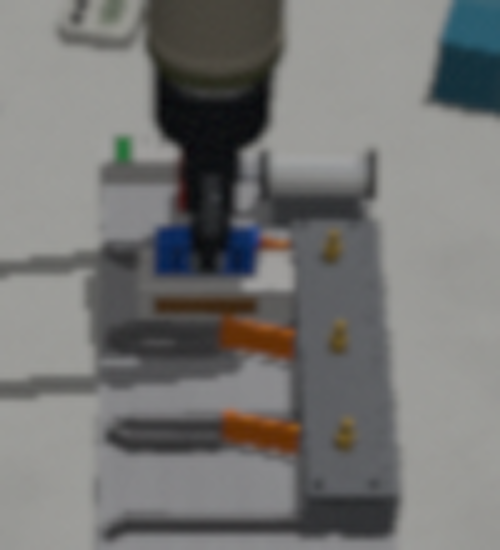

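The head is under the roof and the fin is at (208,250) in the crop. I'll push a little more to confirm wall contact.

Request:
play_rows([
  [-1, [2, 0, 0], 0],
  [-1, [2, 0, 0], 0],
  [-1, [0, 0, 0], 0],
  [-1, [0, 0, 0], 0],
])

```text
time: 11.28
tool_pos: [573.9, 88.3, 49.6]
tcp_rot: [180.0, 0.6, -3.5]
ft_force: [-28.7, -2.1, 21.9]
finger_gap: 15.3
grip_force: 55.1
```

Request:
play_rows([
  [-1, [-4, 0, 0], 0],
  [-1, [-3, 0, 0], 0],
  [-1, [-2, 0, 0], 0],
  [-1, [0, 0, 0], 0],
])

```text
time: 11.62
tool_pos: [571.1, 88.9, 50.1]
tcp_rot: [-180.0, -0.3, -3.5]
ft_force: [7.2, 0.9, -5.9]
finger_gap: 15.1
grip_force: 51.0
```

Request:
play_rows([
  [-1, [3, 0, 0], 0],
  [-1, [0, 0, 0], 0],
  [0, [0, 0, 0], 0],
  [0, [0, 0, 0], 0],
  [0, [0, 0, 0], 0],
  [0, [0, 0, 0], 0],
  [0, [0, 0, 0], 0],
  [0, [0, 0, -15], 0],
  [0, [0, 0, -25], 0],
  [0, [0, 0, -30], 0],
  [0, [0, 0, -30], 0],
  [0, [0, 0, 0], 0],
])

```text
time: 12.62
tool_pos: [576.5, 88.7, 157.4]
tcp_rot: [-179.9, -0.6, -3.5]
ft_force: [1.2, 0.1, 1.4]
finger_gap: 42.6
grip_force: 0.0
```

```bash
python3 c.py; python3 plan.py 520,-160,160,-6,9,0 494,-350,150,-8,6,0.2
```

```text
top patch [ 575.6 -361.4] fin [ 492.8 -347.4] len 83.94215794096274 yaw -9.574135191002803 107 116
top patch [ 505.5 -442.3] fin [ 424.9 -424.8] len 82.54442068723176 yaw -12.248253757078658 107 117
side patch [ 577.2 -363.2] fin [ 496.  -354.6] len 81.64603580556535 yaw -6.100528279181249 120 173
side patch [ 507.1 -443.6] fin [ 427.5 -431.2] len 80.55106318983863 yaw -8.796574487199837 133 195
[[0.0,[-4,28,-1],0.005],[0.0,[-4,28,-1],0.005],[0.0,[-4,28,-1],0.005],[0.0,[-4,28,-1],0.005],[0.0,[-4,28,-1],0.005],[0.0,[-4,28,-1],0.005],[0.0,[-3,28,-1],0.005],[0.0,[-3,28,-1],0.004],[0.0,[-4,28,0],0.005]] [ 520. -160.  160.] -6.0
[[0.2,[-1,32,2],0.006],[0.2,[-1,32,2],0.006],[0.2,[0,32,1],0.006],[0.2,[0,32,2],0.005],[0.2,[0,32,1],0.006],[0.2,[-1,32,2],0.005]] [ 494. -350.  150.] -8.0
```

Request:
play_rows([
  [0, [-4, 28, -1], 0.005],
  [0, [-4, 28, -1], 0.005],
  [0, [-4, 28, -1], 0.005],
  [0, [-4, 28, -1], 0.005],
  [0, [-4, 28, -1], 0.005],
  [0, [-4, 28, -1], 0.005],
  [0, [-3, 28, -1], 0.005],
  [0, [-3, 28, -1], 0.004],
  [0, [-4, 28, 0], 0.005],
])

```text
time: 13.47
tool_pos: [516.9, -161.0, 156.1]
tcp_rot: [-180.0, 0.1, -6.0]
ft_force: [0.6, 0.4, 0.8]
finger_gap: 42.6
grip_force: 0.0
```

Request:
play_rows([
  [0.2, [-1, 32, 2], 0.006],
  [0.2, [-1, 32, 2], 0.006],
  [0.2, [0, 32, 1], 0.006],
  [0.2, [0, 32, 2], 0.005],
  [0.2, [0, 32, 1], 0.006],
  [0.2, [-1, 32, 2], 0.005],
  [0.2, [0, 0, 25], 0],
  [0.2, [0, 0, 25], 0],
  [0.2, [0, 0, 20], 0],
  [0.2, [0, 0, 12], 0],
  [0.2, [0, 0, 0], 0],
])

```text
time: 14.38
tool_pos: [489.4, -347.9, 60.6]
tcp_rot: [-179.7, 0.4, -8.0]
ft_force: [-1.6, -0.7, -0.9]
finger_gap: 51.4
grip_force: 0.0
```

Request:
play_rows([
  [0.2, [4, 1, 6], 0],
  [0.2, [0, 1, 6], 0],
  [0.2, [0, 0, 5], 0],
  [0.2, [0, 0, 0], 0],
  [-1, [0, 0, 0], 0],
  [-1, [0, 0, 0], 0],
  [-1, [0, 0, 0], 0],
  [-1, [0, 0, 0], 0],
  [-1, [0, 0, 0], 0],
  [-1, [0, 0, 0], 0],
  [-1, [0, 0, 0], 0],
  [-1, [0, 0, 0], 0],
])

```text
time: 15.38
tool_pos: [496.3, -353.0, 49.4]
tcp_rot: [180.0, -0.0, -8.0]
ft_force: [-0.2, 2.0, 5.3]
finger_gap: 14.7
grip_force: 53.7
```

Request:
play_rows([
  [-1, [0, 0, -15], 0],
  [-1, [0, 0, -25], 0],
  [-1, [0, 0, -30], 0],
  [-1, [0, 0, -30], 0],
  [-1, [0, 0, 0], 0],
])

```text
time: 15.8
tool_pos: [498.6, -355.2, 155.8]
tcp_rot: [179.7, -0.5, -8.0]
ft_force: [0.8, -1.4, 0.3]
finger_gap: 15.2
grip_force: 52.7
```

```bash
python3 plan.py 458.3,-30,150,-3.5,11,-1 458.3,15.1,140,-3.5,3,-1 458.3,15.1,59,-3.5,5,-1; python3 -c "
from h import *
print(sense()['ft_force'])"
```

```text
[[-1.0,[-8,-29,1],-0.007],[-1.0,[-8,-29,0],-0.007],[-1.0,[-7,-29,1],-0.007],[-1.0,[-7,-29,0],-0.007],[-1.0,[-7,-29,1],-0.007],[-1.0,[-7,-29,0],-0.007],[-1.0,[-6,-29,1],-0.007],[-1.0,[-6,-29,0],-0.007],[-1.0,[-6,-29,1],-0.007],[-1.0,[-6,-29,0],-0.008],[-1.0,[-6,-29,1],-0.007]] [458. -30. 150.] -3.5
[[-1.0,[-1,-15,3],-0.0],[-1.0,[-1,-15,3],-0.0],[-1.0,[-1,-15,4],-0.0]] [458.  15. 140.] -3.5
[[-1.0,[0,0,16],-0.0],[-1.0,[0,0,16],-0.0],[-1.0,[0,0,16],-0.0],[-1.0,[0,0,16],-0.0],[-1.0,[0,0,17],-0.0]] [458.  15.  59.] -3.5
[ 0.84011281 -1.38293313  0.33455148]
```

Request:
play_rows([
  [-1, [-8, -29, 1], -0.007],
  [-1, [-8, -29, 0], -0.007],
  [-1, [-7, -29, 1], -0.007],
  [-1, [-7, -29, 0], -0.007],
  [-1, [-7, -29, 1], -0.007],
  [-1, [-7, -29, 0], -0.007],
  [-1, [-6, -29, 1], -0.007],
  [-1, [-6, -29, 0], -0.007],
  [-1, [-6, -29, 1], -0.007],
  [-1, [-6, -29, 0], -0.008],
  [-1, [-6, -29, 1], -0.007],
])

```text
time: 16.72
tool_pos: [454.7, -26.5, 142.0]
tcp_rot: [-180.0, 0.1, -3.5]
ft_force: [1.1, -0.0, -1.7]
finger_gap: 15.1
grip_force: 52.6
```

Request:
play_rows([
  [-1, [-1, -15, 3], 0],
  [-1, [-1, -15, 3], 0],
  [-1, [-1, -15, 4], 0],
  [-1, [0, 0, 0], 0],
  [-1, [0, 0, 16], 0],
  [-1, [0, 0, 16], 0],
  [-1, [0, 0, 16], 0],
  [-1, [0, 0, 16], 0],
  [-1, [0, 0, 14], 0],
  [-1, [0, 0, 0], 0],
  [-1, [0, 0, 0], 0],
  [-1, [0, 0, 0], 0],
])

```text
time: 17.72
tool_pos: [454.9, 16.8, 54.4]
tcp_rot: [180.0, 0.1, -3.5]
ft_force: [0.3, -0.6, -2.4]
finger_gap: 15.0
grip_force: 55.8
```

Request:
play_rows([
  [-1, [0, 1.5, 0], 0],
  [-1, [0, 0, 1], 0],
  [-1, [0, 0, 1], 0],
  [-1, [0, 0, 0], 0],
  [-1, [0, 0, 0], 0],
])

```text
time: 18.13
tool_pos: [455.5, 15.6, 53.2]
tcp_rot: [180.0, -0.0, -3.5]
ft_force: [-0.5, -0.9, 1.8]
finger_gap: 14.7
grip_force: 56.3
```

Request:
play_rows([
  [-1, [8, 0, 0], 0],
  [-1, [10, 0, 0], 0],
  [-1, [10, 0, 0], 0],
  [-1, [10, 0, 0], 0],
  [-1, [10, 0, 0], 0],
  [-1, [7, 0, 0], 0],
  [-1, [0, 0, 0], 0],
])

```text
time: 18.72
tool_pos: [511.3, 12.0, 52.9]
tcp_rot: [180.0, 0.0, -3.5]
ft_force: [-0.3, -3.1, 3.2]
finger_gap: 15.1
grip_force: 57.6
```

Request:
play_rows([
  [-1, [8, 0, 0], 0],
  [-1, [8, 0, 0], 0],
  [-1, [8, 0, 0], 0],
  [-1, [8, 0, 0], 0],
  [-1, [8, 0, 0], 0],
  [-1, [4, 0, 0], 0],
  [-1, [3, 0, 0], 0],
  [-1, [3, 0, 0], 0],
  [-1, [3, 0, 0], 0],
  [-1, [2, 0, 0], 0],
  [-1, [0, 0, 0], 0],
])

```text
time: 19.63
tool_pos: [565.0, 8.8, 52.9]
tcp_rot: [180.0, 0.0, -3.5]
ft_force: [-4.4, -3.0, 5.3]
finger_gap: 14.7
grip_force: 57.9
```

Request:
play_rows([
  [-1, [3, 0, 0], 0],
  [-1, [2, 0, 0], 0],
  [-1, [2, 0, 0], 0],
  [-1, [2, 0, 0], 0],
  [-1, [0, 0, 0], 0],
])

```text
time: 20.05
tool_pos: [571.1, 8.7, 52.8]
tcp_rot: [180.0, 0.4, -3.5]
ft_force: [-21.7, -0.6, 20.1]
finger_gap: 15.0
grip_force: 59.9
```

Against the wall. Tug test next.

Request:
play_rows([
  [-1, [-4, 0, 0], 0],
  [-1, [-4, 0, 0], 0],
  [-1, [-1, 0, 0], 0],
  [-1, [0, 0, 0], 0],
  [-1, [0, 0, 0], 0],
])

```text
time: 20.47
tool_pos: [567.9, 9.3, 53.4]
tcp_rot: [-180.0, -0.4, -3.5]
ft_force: [10.8, 0.1, -6.6]
finger_gap: 15.1
grip_force: 56.1
```

Request:
play_rows([
  [-1, [3, 0, 0], 0],
  [-1, [0, 0, 0], 0],
  [0, [0, 0, 0], 0],
  [0, [0, 0, 0], 0],
  [0, [0, 0, 0], 0],
  [0, [0, 0, 0], 0],
  [0, [0, 0, 0], 0],
  [0, [0, 0, -15], 0],
  [0, [0, 0, -25], 0],
  [0, [0, 0, -30], 0],
  [0, [0, 0, -30], 0],
  [0, [0, 0, 0], 0],
])

```text
time: 21.47
tool_pos: [571.9, 8.7, 160.3]
tcp_rot: [180.0, -0.6, -3.5]
ft_force: [2.1, -0.2, 2.5]
finger_gap: 42.8
grip_force: 0.0
```

```bash
python3 c.py; python3 plan.py 500,-200,160,-6,9,0 426,-428,140,-10.5,9,0.2
```

```text
top patch [ 505.5 -442.3] fin [ 424.6 -424.9] len 82.78660610020074 yaw -12.181730953342813 107 119
side patch [ 507.1 -443.6] fin [ 427.3 -431.3] len 80.73816684539823 yaw -8.720950749444711 133 195
[[0.0,[-6,24,-1],0.005],[0.0,[-6,24,-1],0.005],[0.0,[-6,24,0],0.005],[0.0,[-6,24,-1],0.005],[0.0,[-6,23,0],0.005],[0.0,[-6,24,-1],0.005],[0.0,[-6,24,0],0.004],[0.0,[-5,23,-1],0.005],[0.0,[-5,24,0],0.004]] [ 500. -200.  160.] -6.0
[[0.2,[-6,26,2],0.009],[0.2,[-5,26,2],0.009],[0.2,[-5,26,2],0.009],[0.2,[-5,26,2],0.009],[0.2,[-5,26,2],0.009],[0.2,[-4,26,2],0.009],[0.2,[-4,27,3],0.008],[0.2,[-4,26,2],0.009],[0.2,[-4,27,3],0.008]] [ 426. -428.  140.] -10.5
```

Request:
play_rows([
  [0, [-6, 24, -1], 0.005],
  [0, [-6, 24, -1], 0.005],
  [0, [-6, 24, 0], 0.005],
  [0, [-6, 24, -1], 0.005],
  [0, [-6, 23, 0], 0.005],
  [0, [-6, 24, -1], 0.005],
  [0, [-6, 24, 0], 0.004],
  [0, [-5, 23, -1], 0.005],
  [0, [-5, 24, 0], 0.004],
])

```text
time: 22.32
tool_pos: [497.4, -200.7, 156.0]
tcp_rot: [-179.9, 0.1, -6.0]
ft_force: [1.0, -1.3, 0.2]
finger_gap: 42.5
grip_force: 0.0
```

Request:
play_rows([
  [0.2, [-6, 26, 2], 0.009],
  [0.2, [-5, 26, 2], 0.009],
  [0.2, [-5, 26, 2], 0.009],
  [0.2, [-5, 26, 2], 0.009],
  [0.2, [-5, 26, 2], 0.009],
  [0.2, [-4, 26, 2], 0.009],
  [0.2, [-4, 27, 3], 0.008],
  [0.2, [-4, 26, 2], 0.009],
  [0.2, [-4, 27, 3], 0.008],
  [0.2, [0, 0, 0], 0],
  [0.2, [0, 0, 0], 0],
])

```text
time: 23.23
tool_pos: [422.8, -428.2, 135.5]
tcp_rot: [-179.9, 0.2, -10.6]
ft_force: [-0.4, -0.4, 0.5]
finger_gap: 51.2
grip_force: 0.0
```

```bash
python3 plan.py 426,-428,44,-10.5,5,0.2
python3 - <<'E'
from h import *
np.set_printoptions(precision=1,suppress=True)
for n in ("side","top"):
  s=snapshot(n)
  for q in ("fin_0","cartridge_0"):
    for d in pinpoint(q,s)[:3]: print(q,round(d["p"],2),W(s,d["xyz"]))
E
```

```text
[[0.2,[1,0,18],-0.0],[0.2,[1,0,18],-0.001],[0.2,[0,0,18],-0.0],[0.2,[1,0,19],-0.001],[0.2,[0,-1,18],-0.0]] [ 426. -428.   44.] -10.5
fin_0 0.72 [ 427.5 -431.7   54.6]
fin_0 0.72 [575.5  86.6  64.5]
fin_0 0.63 [568.8  11.9  60.2]
cartridge_0 0.87 [597.4   8.2   6.4]
cartridge_0 0.72 [598.5  92.3   3.1]
cartridge_0 0.71 [ 461.6 -432.5    2.4]
fin_0 0.86 [572.5  93.2  58.6]
fin_0 0.85 [566.3   6.4  63.5]
fin_0 0.66 [ 423.7 -426.8   56.5]
cartridge_0 0.73 [598.5  85.5   3.5]
cartridge_0 0.59 [ 455.4 -433.7   -1.5]
cartridge_0 0.56 [598.6   9.    5.5]
```

Request:
play_rows([
  [0.2, [1, 0, 18], 0],
  [0.2, [1, 0, 18], 0],
  [0.2, [0, 0, 18], 0],
  [0.2, [1, 0, 19], 0],
  [0.2, [0, 0, 17], 0],
  [0.2, [0, 0, 0], 0],
  [-1, [0, 0, 0], 0],
  [-1, [0, 0, 0], 0],
  [-1, [0, 0, 0], 0],
  [-1, [0, 0, 0], 0],
  [-1, [0, 0, 0], 0],
  [-1, [0, 0, 0], 0],
])

```text
time: 24.53
tool_pos: [428.2, -429.5, 49.6]
tcp_rot: [179.9, -0.1, -10.5]
ft_force: [1.1, 2.1, 6.2]
finger_gap: 15.1
grip_force: 53.6
```

Request:
play_rows([
  [-1, [0, 0, 0], 0],
  [-1, [0, 0, 0], 0],
  [-1, [0, 0, -15], 0],
  [-1, [0, 0, -25], 0],
  [-1, [0, 0, -30], 0],
  [-1, [0, 0, -30], 0],
  [-1, [0, 0, 0], 0],
  [-1, [0, 0, 0], 0],
])

```text
time: 25.2
tool_pos: [428.4, -430.2, 150.9]
tcp_rot: [179.8, -0.2, -10.5]
ft_force: [-0.1, 0.4, -2.1]
finger_gap: 14.8
grip_force: 52.5
```

```bash
python3 plan.py 453.3,-110,145,-3.5,11,-1 453.3,-64.6,135,-3.5,3,-1 453.3,-64.6,55,-3.5,5,-1
```

```text
[[-1.0,[-3,-29,1],-0.011],[-1.0,[-3,-29,0],-0.011],[-1.0,[-2,-29,1],-0.011],[-1.0,[-2,-29,0],-0.011],[-1.0,[-2,-29,1],-0.011],[-1.0,[-2,-29,0],-0.011],[-1.0,[-1,-29,1],-0.011],[-1.0,[-1,-29,0],-0.011],[-1.0,[0,-30,1],-0.011],[-1.0,[0,-29,0],-0.012],[-1.0,[0,-30,1],-0.011]] [ 454. -110.  145.] -3.5
[[-1.0,[-1,-15,3],-0.0],[-1.0,[-1,-15,3],-0.0],[-1.0,[-1,-15,4],-0.0]] [453. -64. 135.] -3.5
[[-1.0,[0,0,16],-0.0],[-1.0,[0,0,16],-0.0],[-1.0,[0,0,16],-0.0],[-1.0,[0,0,16],-0.0],[-1.0,[0,0,16],-0.0]] [453. -64.  55.] -3.5
```

Request:
play_rows([
  [-1, [-3, -29, 1], -0.011],
  [-1, [-3, -29, 0], -0.011],
  [-1, [-2, -29, 1], -0.011],
  [-1, [-2, -29, 0], -0.011],
  [-1, [-2, -29, 1], -0.011],
  [-1, [-2, -29, 0], -0.011],
  [-1, [-1, -29, 1], -0.011],
  [-1, [-1, -29, 0], -0.011],
  [-1, [0, -30, 1], -0.011],
  [-1, [0, -29, 0], -0.012],
  [-1, [0, -30, 1], -0.011],
])

```text
time: 26.12
tool_pos: [451.2, -106.4, 140.1]
tcp_rot: [-180.0, 0.1, -3.5]
ft_force: [0.7, -0.4, -1.4]
finger_gap: 14.8
grip_force: 52.5
```

Request:
play_rows([
  [-1, [-1, -15, 3], 0],
  [-1, [-1, -15, 3], 0],
  [-1, [-1, -15, 4], 0],
  [-1, [0, 0, 0], 0],
  [-1, [0, 0, 16], 0],
  [-1, [0, 0, 16], 0],
  [-1, [0, 0, 16], 0],
  [-1, [0, 0, 16], 0],
  [-1, [0, 0, 11], 0],
  [-1, [0, 0, 0], 0],
  [-1, [0, 0, 0], 0],
  [-1, [0, 0, 0], 0],
])

```text
time: 27.12
tool_pos: [451.9, -63.2, 56.5]
tcp_rot: [-180.0, 0.0, -3.5]
ft_force: [0.4, -0.1, -1.7]
finger_gap: 14.9
grip_force: 53.9
```

Request:
play_rows([
  [-1, [0, 1, 1], 0],
  [-1, [0, 0, 1], 0],
  [-1, [0, 0, 1], 0],
  [-1, [0, 0, 1], 0],
  [-1, [0, 0, 0], 0],
  [-1, [0, 0, 0], 0],
])

```text
time: 27.62
tool_pos: [452.2, -64.0, 53.4]
tcp_rot: [180.0, -0.0, -3.5]
ft_force: [-3.3, -0.1, 5.5]
finger_gap: 14.9
grip_force: 54.8
```

Request:
play_rows([
  [-1, [8, 0, -0.5], 0],
  [-1, [10, 0, 0], 0],
  [-1, [10, 0, 0], 0],
  [-1, [10, 0, 0], 0],
  [-1, [10, 0, 0], 0],
  [-1, [10, 0, 0], 0],
  [-1, [0, 0, 0], 0],
])

```text
time: 28.2
tool_pos: [511.5, -68.3, 54.5]
tcp_rot: [179.9, -0.1, -3.5]
ft_force: [-1.4, -3.2, 7.1]
finger_gap: 14.9
grip_force: 55.7
```

Request:
play_rows([
  [-1, [6, 0, -0.5], 0],
  [-1, [8, 0, 0], 0],
  [-1, [8, 0, 0], 0],
  [-1, [8, 0, 0], 0],
  [-1, [0, 0, 0], 0],
])

```text
time: 28.62
tool_pos: [541.1, -70.0, 54.6]
tcp_rot: [179.9, -0.1, -3.5]
ft_force: [0.3, -3.7, 4.8]
finger_gap: 14.9
grip_force: 55.3
```

Request:
play_rows([
  [-1, [6, 0, -0.5], 0],
  [-1, [6, 0, 0], 0],
  [-1, [6, 0, 0], 0],
  [-1, [4, 0, 0], 0],
  [-1, [3, 0, 0], 0],
  [-1, [2, 0, 0], 0],
  [-1, [0, 0, 0], 0],
])

```text
time: 29.2
tool_pos: [566.7, -71.0, 54.5]
tcp_rot: [180.0, 0.0, -3.5]
ft_force: [-3.2, -0.5, 4.8]
finger_gap: 14.6
grip_force: 55.2
```

Request:
play_rows([
  [-1, [2, 0, 0], 0],
  [-1, [2, 0, 0], 0],
  [-1, [0, 0, 0], 0],
])

```text
time: 29.45
tool_pos: [566.7, -71.1, 54.4]
tcp_rot: [180.0, 0.5, -3.5]
ft_force: [-27.1, -1.0, 24.8]
finger_gap: 14.9
grip_force: 57.9
```

Request:
play_rows([
  [-1, [-4, 0, 0], 0],
  [-1, [-4, 0, 0], 0],
  [-1, [-2, 0, 0], 0],
  [-1, [0, 0, 0], 0],
  [-1, [0, 0, 0], 0],
])

```text
time: 29.87
tool_pos: [563.5, -70.5, 55.0]
tcp_rot: [-180.0, -0.4, -3.5]
ft_force: [10.3, 0.2, -6.0]
finger_gap: 15.1
grip_force: 53.9
```

Request:
play_rows([
  [-1, [4, 0, 0], 0],
  [-1, [0, 0, 0], 0],
  [0, [0, 0, 0], 0],
  [0, [0, 0, 0], 0],
  [0, [0, 0, 0], 0],
  [0, [0, 0, 0], 0],
  [0, [0, 0, 0], 0],
  [0, [0, 0, -15], 0],
  [0, [-5, 0, -25], 0],
  [0, [-10, 0, -30], 0],
  [0, [-20, 0, -30], 0],
  [0, [-20, 0, 0], 0],
])

```text
time: 30.87
tool_pos: [513.2, -68.3, 161.2]
tcp_rot: [179.9, -0.6, -3.5]
ft_force: [0.6, -0.3, 1.4]
finger_gap: 42.5
grip_force: 0.0
```

Run:
```python
from h import *
np.set_printoptions(precision=1,suppress=True)
for n in ("top","side"):
  s=snapshot(n)
  for q in ("plunger_grip",):
    for d in pinpoint(q,s)[:3]: print(n,q,round(d["p"],2),W(s,d["xyz"]))
  hsv=cv2.cvtColor(s["color"],cv2.COLOR_RGB2HSV);m=cv2.inRange(hsv,(0,150,80),(5,255,255))|cv2.inRange(hsv,(172,150,80),(180,255,255))
  k,l,st,c=cv2.connectedComponentsWithStats(m)
  for i in range(1,k):
    if st[i,4]>8: print(n,"red",c[i],st[i],ray(s,c[i],73 if n=="top" else 55))
  save(s,"k"+n,(225,160,365,260) if n=="top" else (310,150,390,260),5)
  cs=snapshot(n)
```

```text
top plunger_grip 0.45 [564.7 174.   57.1]
top red [243.8 218.4] [238 216  13   5  54] [564.7 174.7  73. ]
side plunger_grip 0.64 [571.3 174.4  53.2]
```

View pics/ktop.png

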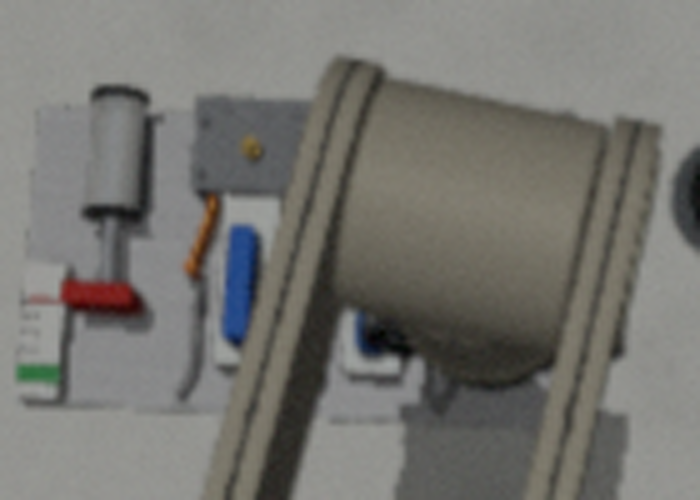

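View pics/kside.png

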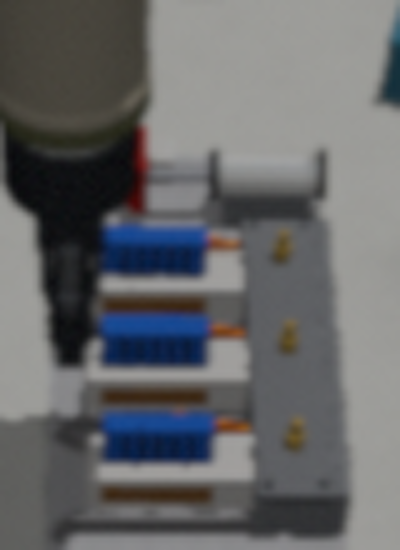

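All three fins are at home depth, with orange leaves visible ahead of the fins at (225,243), (225,330) and (230,425) in the side crop. The plunger handle is at (101,296) in the top crop with its rod at x≈112, and the pointer is at the zero mark.

```bash
python3 plan.py 545,60,160,40,7,0 567.5,169,130,86.5,7,0;python3 - <<'E'
from h import *
s=snapshot("top")
for u,v,z in((112,250,60),(112,275,60),(140,296,73),(64,296,73)): print(ray(s,(225+u/5-.4,160+v/5-.4),z))
E
```

```text
[[0.0,[4,-18,-1],-0.108],[0.0,[6,-18,-1],-0.109],[0.0,[8,-17,-1],-0.108],[0.0,[9,-16,-1],-0.109],[0.0,[11,-15,-1],-0.108],[0.0,[13,-14,-1],-0.109],[0.0,[15,-13,-1],-0.108]] [545.  60. 160.] 40.0
[[0.0,[12,-10,4],-0.116],[0.0,[14,-8,4],-0.116],[0.0,[14,-7,4],-0.116],[0.0,[15,-5,5],-0.116],[0.0,[16,-3,4],-0.116],[0.0,[16,-2,5],-0.116],[0.0,[16,1,4],-0.116]] [568. 169. 130.] 86.5
[594.02191842 168.15381575  60.        ]
[578.67880979 167.87285251  60.        ]
[563.22649233 148.22577287  73.        ]
[563.73154802 193.88985417  73.        ]
```

Request:
play_rows([
  [0, [4, -18, -1], -0.108],
  [0, [6, -18, -1], -0.109],
  [0, [8, -17, -1], -0.108],
  [0, [9, -16, -1], -0.109],
  [0, [11, -15, -1], -0.108],
  [0, [13, -14, -1], -0.109],
  [0, [15, -13, -1], -0.108],
])

```text
time: 31.8
tool_pos: [545.3, 60.8, 160.2]
tcp_rot: [-179.9, 0.1, 40.3]
ft_force: [-0.3, -0.7, 0.6]
finger_gap: 42.8
grip_force: 0.0
```

Request:
play_rows([
  [0, [12, -10, 4], -0.116],
  [0, [14, -8, 4], -0.116],
  [0, [14, -7, 4], -0.116],
  [0, [15, -5, 5], -0.116],
  [0, [16, -3, 4], -0.116],
  [0, [16, -2, 5], -0.116],
  [0, [16, 1, 4], -0.116],
  [0, [0, 0, 0], 0],
  [0, [0, 0, 0], 0],
])

```text
time: 32.55
tool_pos: [567.3, 169.7, 129.8]
tcp_rot: [-179.9, 0.0, 86.5]
ft_force: [0.2, -0.3, 0.6]
finger_gap: 42.9
grip_force: 0.0
```

```bash
python3 plan.py 567,169,64.5,86.5,5,0
```

```text
[[0.0,[0,0,13],-0.0],[0.0,[0,0,13],-0.0],[0.0,[0,0,13],-0.0],[0.0,[0,0,13],-0.0],[0.0,[-1,0,13],-0.0]] [567. 169.  65.] 86.5
```

Request:
play_rows([
  [0, [0, 0, 13], 0],
  [0, [0, 0, 13], 0],
  [0, [0, 0, 13], 0],
  [0, [0, 0, 13], 0],
  [0, [0, 0, 13], 0],
  [0, [0, 0, 0], 0],
  [-1, [0, 0, 0], 0],
  [-1, [0, 0, 0], 0],
  [-1, [0, 0, 0], 0],
  [-1, [0, 0, 0], 0],
  [-1, [0, 0, 0], 0],
  [-1, [0, 0, 0], 0],
], force=30)

```text
time: 33.55
tool_pos: [567.2, 169.3, 67.0]
tcp_rot: [-179.9, 0.0, 86.5]
ft_force: [-5.3, -0.2, 1.9]
finger_gap: 12.8
grip_force: 31.8
```

Request:
play_rows([
  [-0.3, [0, 0, 0], 0],
  [-0.3, [0, 0, 0], 0],
  [-0.3, [0, -1, 2], 0],
  [-0.3, [0, 0, 2], 0],
  [-0.3, [0, 0, 0], 0],
  [-1, [0, 0, 0], 0],
  [-1, [0, 0, 0], 0],
  [-1, [0, 0, 0], 0],
  [-1, [0, 0, 0], 0],
  [-1, [0, 0, 0], 0],
])

```text
time: 34.38
tool_pos: [566.9, 169.2, 62.4]
tcp_rot: [180.0, -0.0, 86.5]
ft_force: [2.6, 0.6, -1.0]
finger_gap: 12.8
grip_force: 31.4
```

Request:
play_rows([
  [-1, [0, -2, 0], 0],
  [-1, [0, -4, 0], 0],
  [-1, [0, -5, 0], 0],
  [-1, [0, -5, 0], 0],
  [-1, [0, -5, 0], 0],
  [-1, [0, -5, 0], 0],
  [-1, [0, -5, 0], 0],
  [-1, [0, -5, 0], 0],
  [-1, [0, -5, 0], 0],
  [-1, [0, -4, 0], 0],
  [-1, [0, 0, 0], 0],
  [-1, [0, 0, 0], 0],
])

```text
time: 35.38
tool_pos: [521.6, 171.9, 62.3]
tcp_rot: [180.0, 0.0, 86.5]
ft_force: [5.6, -1.1, -3.6]
finger_gap: 13.4
grip_force: 31.1
```

Run:
```python
from h import *
s=snapshot("top");save(s,"pl",(215,180,285,260),6)
print(sense()["tool_pos"])
```

```text
[521.74829831 171.92704675  62.33878026]
```

View pics/pl.png

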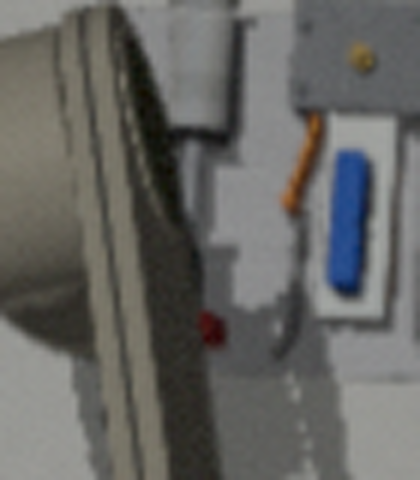

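The handle's red end is at (212,329) in the crop, about 46 mm out. The force of 5.6 N matches 0.045. Holding here.

Request:
play_rows([
  [-1, [0, 0, 0], 0],
  [-1, [0, 0, 0], 0],
  [-1, [0, 0, 0], 0],
  [-1, [0, 0, 0], 0],
  [-1, [0, 0, 0], 0],
  [-1, [0, 0, 0], 0],
  [-1, [0, 0, 0], 0],
  [-1, [0, 0, 0], 0],
  [-1, [0, 0, 0], 0],
  [-1, [0, 0, 0], 0],
  [-1, [0, 0, 0], 0],
  [-1, [0, 0, 0], 0],
])

```text
time: 36.43
tool_pos: [522.0, 171.9, 62.3]
tcp_rot: [180.0, 0.0, 86.5]
ft_force: [4.3, -1.4, -2.3]
finger_gap: 13.1
grip_force: 31.2
```

Request:
play_rows([
  [-1, [0, 0, 0], 0],
  [-1, [0, 0, 0], 0],
  [-1, [0, 0, 0], 0],
  [-1, [0, 0, 0], 0],
  [-1, [0, 0, 0], 0],
  [-1, [0, 0, 0], 0],
  [-1, [0, 0, 0], 0],
  [-1, [0, 0, 0], 0],
  [-1, [0, 0, 0], 0],
  [-1, [0, 0, 0], 0],
  [-1, [0, 0, 0], 0],
  [-1, [0, 0, 0], 0],
])

```text
time: 37.43
tool_pos: [522.0, 171.9, 62.3]
tcp_rot: [180.0, 0.0, 86.5]
ft_force: [4.7, -1.4, -4.0]
finger_gap: 13.2
grip_force: 31.2
```

Request:
play_rows([
  [-1, [0, 0, 0], 0],
  [-1, [0, 0, 0], 0],
  [-1, [0, 0, 0], 0],
  [-1, [0, 0, 0], 0],
  [-1, [0, 2, 0], 0],
  [-1, [0, 3, 0], 0],
  [-1, [0, 3, 0], 0],
  [-1, [0, 3, 0], 0],
  [-1, [0, 3, 0], 0],
  [-1, [0, 3, 0], 0],
  [-1, [0, 3, 0], 0],
  [-1, [0, 3, 0], 0],
])

```text
time: 38.43
tool_pos: [545.0, 170.5, 62.3]
tcp_rot: [-180.0, 0.0, 86.5]
ft_force: [3.7, -1.1, 0.7]
finger_gap: 12.9
grip_force: 31.5
```

Request:
play_rows([
  [-1, [0, 3, 0], 0],
  [-1, [0, 3, 0], 0],
  [-1, [0, 3, 0], 0],
  [-1, [0, 3, 0], 0],
  [-1, [0, 3, 0], 0],
  [-1, [0, 2, 0], 0],
  [-1, [0, 2, 0], 0],
  [-1, [0, 1, 0], 0],
  [-1, [0, 1, 0], 0],
  [-1, [0, 1, 0], 0],
  [-1, [0, 0, 0], 0],
  [-1, [0, 0, 0], 0],
])

```text
time: 39.43
tool_pos: [566.8, 169.2, 62.3]
tcp_rot: [180.0, -0.0, 86.5]
ft_force: [2.4, -1.5, 1.1]
finger_gap: 13.1
grip_force: 31.7
```

Request:
play_rows([
  [-1, [0, 0.5, 0], 0],
  [-1, [0, 0.5, 0], 0],
  [-1, [0, 0.5, 0], 0],
  [-1, [0, 0.5, 0], 0],
  [-1, [0, 0, 0], 0],
])

```text
time: 39.85
tool_pos: [567.2, 169.2, 62.3]
tcp_rot: [-179.8, 0.0, 86.5]
ft_force: [-7.3, -2.9, 8.4]
finger_gap: 12.9
grip_force: 32.6
```

Request:
play_rows([
  [-1, [0, -1, 0], 0],
  [-1, [0, 0, 0], 0],
  [-0.2, [0, 0, 0], 0],
  [-0.2, [0, 0, 0], 0],
  [-0.2, [0, 0, 0], 0],
  [-0.2, [0, 0, -10], 0],
  [-0.2, [0, 0, -20], 0],
  [0, [0, 0, -30], 0],
  [0.5, [0, 0, -35], 0],
  [1, [0, 0, -35], 0],
  [1, [0, 0, -30], 0],
  [1, [0, 0, 0], 0],
])

```text
time: 40.85
tool_pos: [571.3, 170.0, 231.9]
tcp_rot: [179.3, -0.2, 86.5]
ft_force: [1.5, 0.2, 1.5]
finger_gap: 84.9
grip_force: 0.0
```

Run:
```python
from h import *
np.set_printoptions(precision=1,suppress=True)
print(sense()["tool_pos"])
for n in ("top","side"):
  s=snapshot(n)
  for q in ("cylinder","drain_top","drain_plate","plunger_grip"):
    for d in pinpoint(q,s)[:4]:
        w=W(s,d["xyz"])
        if q[0] in"cp" or (w[0]>550): print(n,q,round(d["p"],2),w)
  hsv=cv2.cvtColor(s["color"],cv2.COLOR_RGB2HSV)
  m=cv2.inRange(hsv,(100,120,50),(130,255,255));c0=pix(s,(403,292,8)).astype(int)
  mm=np.zeros_like(m);mm[c0[1]-15:c0[1]+15,c0[0]-15:c0[0]+15]=1;ys,xs=np.nonzero(m*mm)
  if len(xs): print(n,"foot bbox",xs.min(),xs.max(),ys.min(),ys.max(),len(xs),"ctr z8",ray(s,((xs.min()+xs.max())/2,(ys.min()+ys.max())/2),6))
  g=cv2.cvtColor(s["color"],cv2.COLOR_RGB2GRAY);c1=pix(s,(636,-217,15)).astype(int);b=g[c1[1]-20:c1[1]+20,c1[0]-20:c1[0]+20]
  for th,z in((25,25),(35,25),(50,20),(70,15)):
    k,l,st,c=cv2.connectedComponentsWithStats((b<th).astype(np.uint8))
    if k>1:
      i=1+st[1:,4].argmax();u=c[i]+c1-20;print(n,"dark<",th,st[i],u,ray(s,u,z))
  save(s,"d"+n,(c1[0]-20,c1[1]-20,c1[0]+20,c1[1]+20),8)
a,b=[cv2.imread(f"pics/d{n}.png") for n in("top","side")]
cv2.imwrite("pics/dd.png",np.hstack([a,b]))
```

```text
[571.3 170.  231.9]
top drain_top 0.95 [ 635.  -214.8   27.5]
top drain_plate 0.61 [ 635.6 -211.6    0.1]
top plunger_grip 0.65 [567.7 173.8  60.4]
top plunger_grip 0.31 [594.6 -74.7   8.5]
top dark< 25 [ 11  13  18  18 216] [372.2 198.1] [ 633.2 -212.2   25. ]
top dark< 35 [ 10  12  20  20 300] [372.4 198.4] [ 632.4 -212.6   25. ]
top dark< 50 [ 10  11  20  22 341] [372.3 198.6] [ 632.9 -213.    20. ]
top dark< 70 [  7  11  24  23 447] [371.9 199.1] [ 632.4 -212.1   15. ]
side cylinder 0.69 [408.  290.7  -1.5]
side cylinder 0.63 [570.4 173.1  52.9]
side drain_top 0.78 [ 638.  -218.5   28.1]
side drain_top 0.3 [638.4 444.    4.3]
side drain_plate 0.8 [ 633.8 -211.    -0.5]
side plunger_grip 0.47 [568.1 172.8  51.2]
side foot bbox 285 297 169 176 46 ctr z8 [405.7 284.1   6. ]
side dark< 25 [ 12  12  18  16 226] [368.5 282.6] [ 634.1 -220.9   25. ]
side dark< 35 [ 11  11  20  18 278] [368.6 282.9] [ 634.2 -221.8   25. ]
side dark< 50 [ 11  11  21  20 333] [368.6 283.5] [ 634.9 -220.9   20. ]
side dark< 70 [  8  11  25  23 441] [368.4 284.9] [ 634.3 -222.5   15. ]
```

View pics/dd.png

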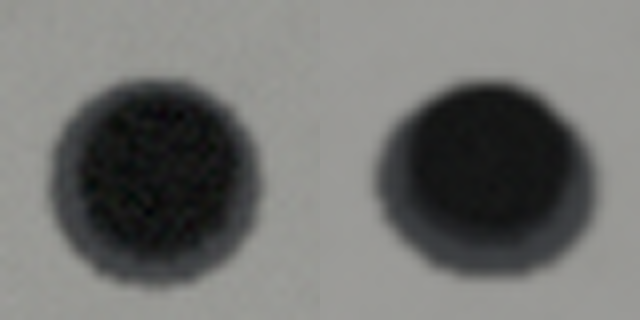

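This confirms the black stand: a dark disc with a black round top, centred at (158,180) in the top crop and (170,150) in the side crop. Next I'll refine the cylinder from the first top picture and plan the approach.

```bash
python3 - <<'E'
from h import *
np.set_printoptions(precision=1,suppress=True)
s=snapshot("side");t=dict(snapshot("top"));t["color"]=cv2.cvtColor(cv2.imread("pics/top0.png"),cv2.COLOR_BGR2RGB)
for n,s,z in(("top",t,7),("side",s,6)):
  c=pix(s,(403,292,8)).astype(int);hsv=cv2.cvtColor(s["color"],cv2.COLOR_RGB2HSV)
  m=cv2.inRange(hsv,(100,90,50),(130,255,255));m[:, :c[0]-14]=0;m[:,c[0]+14:]=0;m[:c[1]-14]=0;m[c[1]+14:]=0
  ys,xs=np.nonzero(m);print(n,xs.min(),xs.max(),ys.min(),ys.max(),len(xs));
  for u in((xs.min()-.5,c[1]),(xs.max()+.5,c[1]),(c[0],ys.min()-.5),(c[0],ys.max()+.5)): print(ray(s,u,z))
save(t,"cyl",(180,250,235,300),8)
E
python3 plan.py 410,285,235,86.5,8,1 404,291,235,86.5,2,1
```

```text
top 202 217 266 282 119
[403.8 317.6   7. ]
[403.5 267.4   7. ]
[430.  294.7   7. ]
[377.4 293.4   7. ]
side 285 297 168 176 63
[381.6 299.    6. ]
[429.8 296.2   6. ]
[402.  311.5   6. ]
[402. 263.   6.]
[[1.0,[13,-21,-2],0.0],[1.0,[13,-20,-2],0.0],[1.0,[13,-21,-2],0.0],[1.0,[13,-20,-1],0.0],[1.0,[14,-21,-2],0.0],[1.0,[13,-20,-1],0.0],[1.0,[14,-21,-2],0.0],[1.0,[13,-20,-1],0.0]] [410. 285. 235.] 86.5
[[1.0,[3,-3,0],0.0],[1.0,[3,-4,0],0.0]] [404. 291. 235.] 86.5
```

View pics/cyl.png

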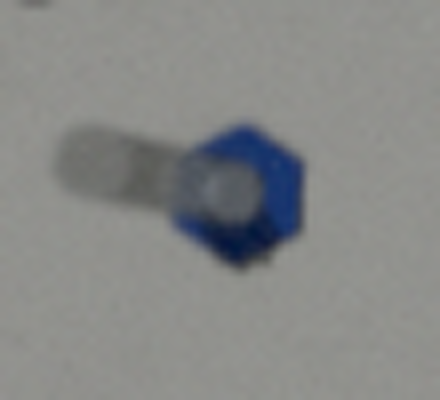

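The foot hexagon is centred at about (238,196) in the crop, which gives world (404,292). Approaching at z 235.

Request:
play_rows([
  [1, [13, -21, -2], 0],
  [1, [13, -20, -2], 0],
  [1, [13, -21, -2], 0],
  [1, [13, -20, -1], 0],
  [1, [14, -21, -2], 0],
  [1, [13, -20, -1], 0],
  [1, [14, -21, -2], 0],
  [1, [13, -20, -1], 0],
  [1, [3, -3, 0], 0],
  [1, [3, -4, 0], 0],
  [1, [0, 0, 0], 0],
  [1, [0, 0, 0], 0],
])

```text
time: 42.45
tool_pos: [404.3, 291.1, 235.2]
tcp_rot: [180.0, 0.0, 86.5]
ft_force: [0.3, -0.3, -0.2]
finger_gap: 85.4
grip_force: 0.0
```

```bash
python3 -c "
from h import *
s=sense();print(s['tool_pos'],s['tcp_rot'],s['ft_force'])"; python3 plan.py 403.8,292,126,86.5,7,1
```

```text
[404.29381835 291.06316333 235.21192238] [1.79988474e+02 1.72980708e-02 8.64983078e+01] [ 0.32033222 -0.31621726 -0.17915515]
[[1.0,[0,0,16],-0.0],[1.0,[0,0,16],-0.0],[1.0,[0,0,15],-0.0],[1.0,[0,0,16],-0.0],[1.0,[0,0,15],-0.0],[1.0,[0,0,16],-0.0],[1.0,[1,-1,15],-0.0]] [403. 292. 126.] 86.5
```

Descend, then close gradually with the lowest force.

Request:
play_rows([
  [1, [0, 0, 16], 0],
  [1, [0, 0, 16], 0],
  [1, [0, 0, 15], 0],
  [1, [0, 0, 16], 0],
  [1, [0, 0, 15], 0],
  [1, [0, 0, 16], 0],
  [1, [1, 0, 15], 0],
  [1, [0, 0, 0], 0],
  [0.7, [0, 0, 0], 0],
  [0.4, [0, 0, 0], 0],
  [0.2, [0, 0, 0], 0],
  [0, [0, 0, 0], 0],
], force=25)

```text
time: 43.45
tool_pos: [404.8, 292.7, 127.6]
tcp_rot: [179.9, -0.1, 86.5]
ft_force: [1.3, 0.6, 0.2]
finger_gap: 43.2
grip_force: 0.0
```

Request:
play_rows([
  [-0.1, [0, 0, 0], 0],
  [-0.15, [0, 0, 0], 0],
  [-0.2, [0, 0, 0], 0],
  [-0.25, [0, 0, 0], 0],
  [-0.3, [0, 0, 0], 0],
  [-0.4, [0, 0, 0], 0],
  [-0.5, [0, 0, 0], 0],
  [-1, [0, 0, 0], 0],
  [-1, [0, 0, 0], 0],
  [-1, [0, 0, 0], 0],
])

```text
time: 44.28
tool_pos: [404.1, 292.4, 126.4]
tcp_rot: [180.0, -0.0, 86.5]
ft_force: [-0.1, 0.8, 1.4]
finger_gap: 28.4
grip_force: 25.0
```

Request:
play_rows([
  [-1, [0, 0, 0], 0],
  [-1, [0, 0, 0], 0],
  [-1, [0, 0, -8], 0],
  [-1, [0, 0, -16], 0],
  [-1, [0, 0, -20], 0],
  [-1, [0, 0, -20], 0],
  [-1, [0, 0, -20], 0],
  [-1, [0, 0, -20], 0],
  [-1, [0, 0, -12], 0],
  [-1, [0, 0, -4], 0],
  [-1, [0, 0, 0], 0],
], force=40)

```text
time: 45.2
tool_pos: [404.3, 292.6, 247.2]
tcp_rot: [179.9, -0.1, 86.5]
ft_force: [1.2, 0.0, -2.7]
finger_gap: 27.9
grip_force: 39.5
```

```bash
python3 plan.py 415,268,246,86.5,2,-1 510,60,246,86.5,10,-1 605,-148,246,86.5,10,-1 634.8,-215,246,86.5,6,-1
python3 - <<'E'
from h import *
s=sense();print(s['tool_pos'],s['ft_force'],s['finger_gap'])
s=snapshot("side");save(s,"lift",(230,60,400,260),2.8)
E
```

```text
[[-1.0,[-12,6,1],0.0],[-1.0,[-12,6,0],0.0]] [415. 268. 246.] 86.5
[[-1.0,[-20,11,0],0.0],[-1.0,[-20,11,0],0.0],[-1.0,[-20,11,0],0.0],[-1.0,[-20,11,0],0.0],[-1.0,[-20,11,0],0.0],[-1.0,[-20,11,0],0.0],[-1.0,[-20,10,0],0.0],[-1.0,[-21,11,0],0.0],[-1.0,[-20,10,0],0.0],[-1.0,[-21,11,0],0.0]] [510.  60. 246.] 86.5
[[-1.0,[-20,11,0],0.0],[-1.0,[-20,11,0],0.0],[-1.0,[-20,11,0],0.0],[-1.0,[-20,11,0],0.0],[-1.0,[-20,11,0],0.0],[-1.0,[-20,10,0],0.0],[-1.0,[-20,11,0],0.0],[-1.0,[-21,10,0],0.0],[-1.0,[-20,11,0],0.0],[-1.0,[-21,10,0],0.0]] [ 605. -148.  246.] 86.5
[[-1.0,[-11,6,0],0.0],[-1.0,[-11,6,0],0.0],[-1.0,[-11,6,0],0.0],[-1.0,[-11,5,0],0.0],[-1.0,[-10,6,0],0.0],[-1.0,[-11,5,0],0.0]] [ 635. -215.  246.] 86.5
[404.2570067  292.64945586 247.24370123] [ 1.21663397  0.0108889  -2.65071974] 27.877478472334406
```

View pics/lift.png

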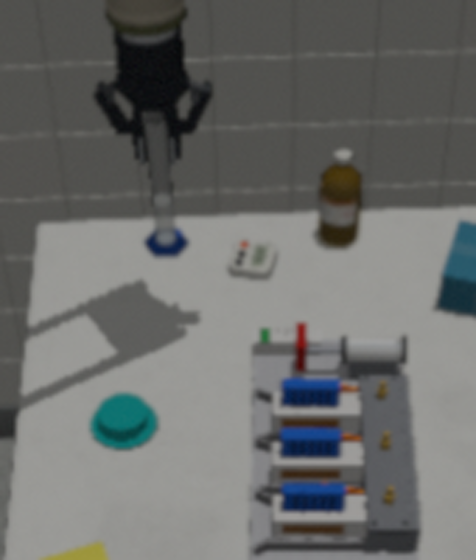

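The cylinder is held straight between the fingers, with its foot at (166,242) in the crop. The plunger is in and the cartridges are home. Carrying on to the stand.

Request:
play_rows([
  [-1, [-8, 4, 1], 0],
  [-1, [-14, 8, 0], 0],
  [-1, [-20, 11, 0], 0],
  [-1, [-20, 11, 0], 0],
  [-1, [-20, 11, 0], 0],
  [-1, [-20, 11, 0], 0],
  [-1, [-20, 11, 0], 0],
  [-1, [-20, 11, 0], 0],
  [-1, [-20, 10, 0], 0],
  [-1, [-21, 11, 0], 0],
  [-1, [-20, 10, 0], 0],
  [-1, [-21, 11, 0], 0],
])

```text
time: 46.25
tool_pos: [509.3, 59.8, 243.3]
tcp_rot: [-179.8, 0.0, 86.5]
ft_force: [0.1, 0.2, -0.8]
finger_gap: 27.6
grip_force: 39.6
```

Request:
play_rows([
  [-1, [-20, 11, 0], 0],
  [-1, [-20, 11, 0], 0],
  [-1, [-20, 11, 0], 0],
  [-1, [-20, 11, 0], 0],
  [-1, [-20, 11, 0], 0],
  [-1, [-20, 10, 0], 0],
  [-1, [-20, 11, 0], 0],
  [-1, [-21, 10, 0], 0],
  [-1, [-20, 11, 0], 0],
  [-1, [-21, 10, 0], 0],
  [-1, [-15, 8, 0], 0],
  [-1, [-8, 4, 0], 0],
])

```text
time: 47.25
tool_pos: [614.3, -172.8, 242.8]
tcp_rot: [-179.8, -0.0, 86.4]
ft_force: [-0.2, 0.5, -2.3]
finger_gap: 27.7
grip_force: 39.6
```

```bash
python3 plan.py 634.8,-215,246,86.5,5,-1 634.8,-215,160,86.5,8,-1
```

```text
[[-1.0,[-8,5,-1],-0.0],[-1.0,[-8,5,-1],-0.0],[-1.0,[-8,4,0],-0.001],[-1.0,[-8,5,-1],-0.0],[-1.0,[-9,4,0],-0.001]] [ 635. -215.  246.] 86.5
[[-1.0,[0,0,11],0.0],[-1.0,[0,0,11],0.0],[-1.0,[0,0,11],0.0],[-1.0,[0,0,11],0.0],[-1.0,[0,0,10],0.0],[-1.0,[0,0,11],0.0],[-1.0,[0,0,10],0.0],[-1.0,[0,0,11],0.0]] [ 635. -215.  160.] 86.5
```

Request:
play_rows([
  [-1, [-8, 5, 0], 0],
  [-1, [-8, 5, 0], 0],
  [-1, [-8, 4, 0], 0],
  [-1, [-8, 4, 0], 0],
  [-1, [-5, 3, 0], 0],
  [-1, [0, 0, 0], 0],
  [-1, [0, 0, 11], 0],
  [-1, [0, 0, 14], 0],
  [-1, [0, 0, 14], 0],
  [-1, [0, 0, 14], 0],
  [-1, [0, 0, 11], 0],
  [-1, [0, 0, 10], 0],
])

```text
time: 48.25
tool_pos: [632.9, -207.9, 168.6]
tcp_rot: [-179.9, -0.1, 86.5]
ft_force: [-0.3, -0.2, -0.9]
finger_gap: 27.8
grip_force: 39.6
```

Request:
play_rows([
  [-1, [0, 0, 4], 0],
  [-1, [0, 0, 0], 0],
  [-1, [0, 0, 0], 0],
  [-1, [0, 0, 0], 0],
])

```text
time: 48.58
tool_pos: [634.4, -208.8, 168.4]
tcp_rot: [179.9, 0.0, 86.5]
ft_force: [-0.5, -0.3, -1.0]
finger_gap: 27.9
grip_force: 39.6
```

Run:
```python
from h import *
np.set_printoptions(precision=1,suppress=True)
ims=[]
for n in("top","side"):
  s=snapshot(n);c=pix(s,(636,-215,28)).astype(int);save(s,"z",(c[0]-25,c[1]-35,c[0]+25,c[1]+25),8);ims.append(cv2.imread("pics/z.png"))
  hsv=cv2.cvtColor(s["color"],cv2.COLOR_RGB2HSV);m=cv2.inRange(hsv,(105,120,40),(130,255,255));m[:,:c[0]-14]=0;m[:,c[0]+14:]=0;m[:c[1]-16]=0;m[c[1]+14:]=0
  ys,xs=np.nonzero(m)
  if len(xs): print(n,c,xs.min(),xs.max(),ys.min(),ys.max(),len(xs))
cv2.imwrite("pics/place.png",np.hstack(ims))
```

```text
top [373 197] 363 376 189 205 93
side [368 280] 361 377 270 283 124
```

View pics/place.png

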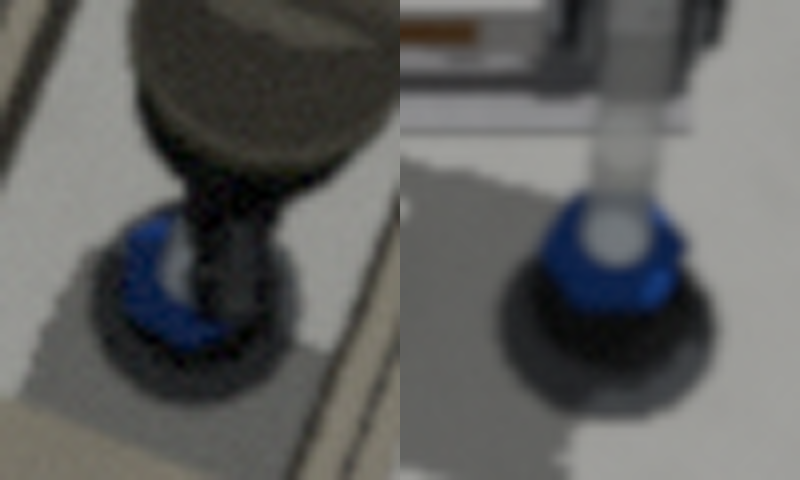

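The foot hangs over the stand. In the side crop the foot is at x≈614 and the rubber top at x≈610. TCP y reads -209 but should be -215, so I'll correct that and lower.

Request:
play_rows([
  [-1, [-3, -1, 0], 0],
  [-1, [-3, 0, 0], 0],
  [-1, [0, 0, 0], 0],
  [-1, [0, 0, 5], 0],
  [-1, [0, 0, 4], 0],
  [-1, [0, 0, 0], 0],
  [-1, [0, 0, 0], 0],
  [-1, [0, 0, 0], 0],
])

```text
time: 49.35
tool_pos: [632.3, -214.3, 158.0]
tcp_rot: [-180.0, -0.0, 86.5]
ft_force: [-0.0, 0.3, -1.6]
finger_gap: 28.1
grip_force: 39.6
```

Run:
```python
from h import *
np.set_printoptions(precision=1,suppress=True)
ims=[]
p=sense()["tool_pos"]
for n in("top","side"):
  s=snapshot(n);c=pix(s,(636,-215,28)).astype(int);im=cv2.resize(s["color"][c[1]-35:c[1]+25,c[0]-25:c[0]+25],None,fx=8,fy=8,interpolation=cv2.INTER_CUBIC)[...,::-1].copy()
  def circ(x,y,z,r,col):
    P=np.array([pix(s,(x+r*np.cos(a),y+r*np.sin(a),z)) for a in np.linspace(0,6.28,60)])
    cv2.polylines(im,[np.int32((P-[c[0]-25,c[1]-35]+.5)*8)],True,col,1)
  circ(634.8,-215,25,31,(0,255,255)); circ(p[0],p[1],p[2]-126.4+8,26,(0,0,255)); ims.append(im)
cv2.imwrite("pics/place2.png",np.hstack(ims))
```

```text
(no output)
```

View pics/place2.png

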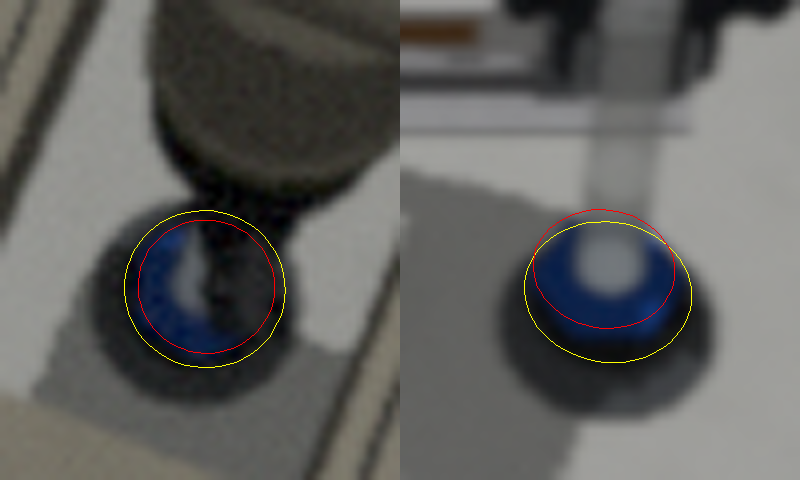

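Blue foot versus black top: in the top crop the foot is at (207,289) and the rubber centre at (197,298), still with about 7 mm height parallax. The foot needs about +2.5 mm in y. I'll correct and lower to contact.

Request:
play_rows([
  [-1, [2.5, 0, 0], 0],
  [-1, [0, 0, 2], 0],
  [-1, [0, 0, 2], 0],
  [-1, [0, 0, 1], 0],
  [-1, [0, 0, 1], 0],
  [-1, [0, 0, 0], 0],
  [-1, [0, 0, 0], 0],
])

```text
time: 50.03
tool_pos: [632.5, -212.0, 152.1]
tcp_rot: [-180.0, -0.0, 86.5]
ft_force: [0.7, 0.0, -1.2]
finger_gap: 28.0
grip_force: 39.6
```

Request:
play_rows([
  [-1, [0, 0, 0.5], 0],
  [-1, [0, 0, 0.5], 0],
  [-1, [0, 0, 0], 0],
  [-1, [0, 0, 0], 0],
])

```text
time: 50.37
tool_pos: [632.7, -212.1, 151.5]
tcp_rot: [180.0, 0.0, 86.5]
ft_force: [0.1, 0.9, -0.1]
finger_gap: 27.3
grip_force: 39.7
```

Request:
play_rows([
  [-1, [0, 0, 0.5], 0],
  [-1, [0, 0, 0], 0],
  [-1, [0, 0, 0], 0],
])

```text
time: 50.62
tool_pos: [632.9, -212.2, 151.5]
tcp_rot: [179.9, 0.0, 86.5]
ft_force: [-0.6, 0.8, 3.0]
finger_gap: 28.0
grip_force: 39.8
```

```bash
sed 's/place2/place3/' > p3.py <<'E'
from h import *
ims=[]
for n in("top","side"):
  s=snapshot(n);c=pix(s,(634,-213,28)).astype(int);im=cv2.resize(s["color"][c[1]-35:c[1]+25,c[0]-25:c[0]+25],None,fx=8,fy=8,interpolation=cv2.INTER_CUBIC)[...,::-1].copy();ims.append(im)
cv2.imwrite("pics/place2.png",np.hstack(ims))
E
python3 p3.py
```

```text
(no output)
```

View pics/place3.png

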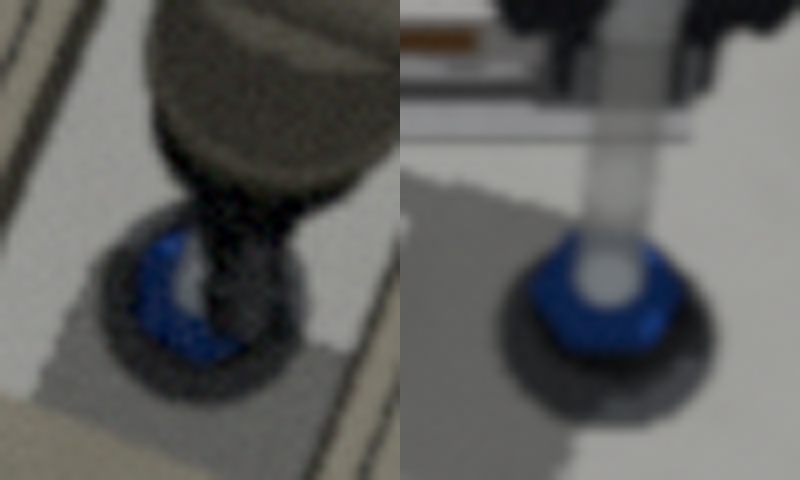

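The foot is centred on the rubber top: in the side crop the foot spans 530–685 and the stand 500–716. Contact is at 3 N, so I'll release gently.

Request:
play_rows([
  [-1, [0, 0, -0.5], 0],
  [-1, [0, 0, 0], 0],
  [-0.3, [0, 0, 0], 0],
  [-0.2, [0, 0, 0], 0],
  [-0.1, [0, 0, 0], 0],
  [0.2, [0, 0, 0], 0],
  [0.5, [0, 0, 0], 0],
  [0.8, [0, 0, 0], 0],
  [1, [0, 0, 0], 0],
  [1, [0, 0, 0], 0],
  [1, [0, 0, 0], 0],
  [1, [0, 0, 0], 0],
])

```text
time: 51.72
tool_pos: [632.6, -212.0, 151.3]
tcp_rot: [180.0, 0.0, 86.5]
ft_force: [0.3, 0.9, 0.4]
finger_gap: 85.3
grip_force: 0.0
```

Request:
play_rows([
  [1, [0, 0, -6], 0],
  [1, [0, 0, -14], 0],
  [1, [0, 0, -20], 0],
  [1, [0, 0, -25], 0],
  [1, [0, 0, -25], 0],
  [1, [0, 0, -25], 0],
  [1, [0, 0, -10], 0],
  [1, [0, 20, 0], 0],
  [1, [0, -20, 0], 0],
  [1, [0, 0, 0], 0],
  [1, [0, 0, 0], 0],
  [1, [0, 0, 0], 0],
])

```text
time: 52.72
tool_pos: [632.8, -212.1, 277.3]
tcp_rot: [179.9, 0.0, 86.5]
ft_force: [0.3, -0.1, 0.4]
finger_gap: 85.4
grip_force: 0.0
```

Run:
```python
from h import *
np.set_printoptions(precision=1,suppress=True)
print(sense()["tool_pos"],sense()["ft_force"])
s=snapshot("side");save(s,"fin",(230,100,430,400),2)
for q in ("cartridge_0","cylinder","plunger_grip","drain_top"):
    for d in pinpoint(q,s)[:3]: print(q,round(d["p"],2),W(s,d["xyz"]))
```

```text
[ 632.8 -212.1  277.3] [ 0.3 -0.1  0.4]
cartridge_0 0.98 [596.4 -70.2   8.1]
cartridge_0 0.84 [599.4  88.2   3.2]
cartridge_0 0.6 [598.4   6.8   4.7]
cylinder 0.91 [ 635.3 -212.8   24.5]
cylinder 0.46 [602.3   8.6   6.6]
plunger_grip 0.4 [569.6 170.3  55.2]
drain_top 0.64 [ 481.6 -612.1   29.3]
drain_top 0.57 [ 637.2 -214.7   23.4]
drain_top 0.57 [ 300.  -396.1   26.8]
```

View pics/fin.png

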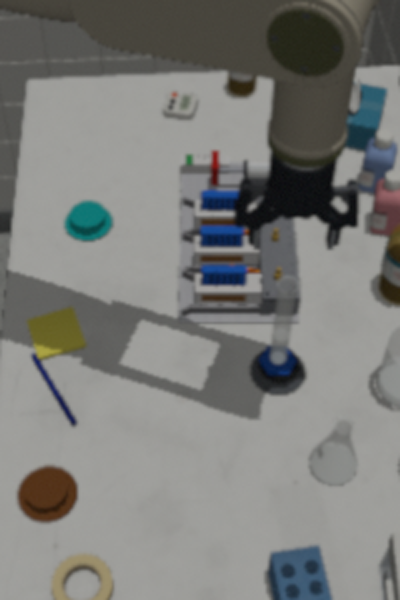

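The cylinder stands upright on the black stand at (280,355) in the crop. All three cartridges are home, the plunger is in at (215,165), and the bystanders haven't moved. The robot is clear, so I'm handing in.

```bash
python3 -c "
from bench import *
print(hand_in())"
```

```text
the job is handed in; nothing more can be done
None
```

I handed the job in at about 53 s. All three cartridges are home and held by their catches. The plunger was held in the green field for over 2 s and guided back in gently. The measuring cylinder stands on the black drain stand, and the bottle, flask and timer were not touched. `hand_in()` returned no verdict.

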